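Cover the open watch movements

ROBOT

A 7-joint arm with a two-finger parallel gripper is mounted at the origin on the work surface. World frame = base frame: x ahead of the robot, y to its left, z up, the work surface at z = 0. Lengths are in m, angles in rad, forces in N, time in s.
With the tool pointing down it reaches from about 0.425 to 0.875 m from the base axis. Payload 4.7 kg.
Tool frame: the origin (TCP) lies at the very end of the fingers, on their centre line; the grasp point (between the pads) lies 19 mm behind it; x points along the fingers, z is the direction in which the jaws open and shut, and the axes are right-handed (so a half turn about x gives the same grasp; the last joint's range is limited). The gripper opens to 87 mm and grips with 3 to 60 N. Pads are 19 mm wide; open, the fingers measure 117 mm over their backs; the gripper's body (75 mm by 190 mm) begins 51 mm behind the grasp point.
Start: joints at [1.142, 0.321, -0.07, 1.45, 0.023, 1.371, -0.057], TCP at [0.278, -0.587, 0.223] pointing down, gripper open.
Joint ranges: [-2.86, 2.86], [-0.3, 2.09], [-1.38, 1.24], [0.06, 2.45], [-1.56, 4.7], [0.09, 2.05], [-2.69, 2.69]. Speed limits (rad/s): [2.57, 2.57, 3.14, 3.14, 3.14, 3.14, 3.14].

INTERFACE

Orientations are given as a rotation vector (axis times angle).
In Python, from bench import * gives the robot as it stands.
- The arm moves only by the shell command python3 -m handwheel 'ROWS' [OPENING] [FORCE]. ROWS is JSON, a list of rows, each an object with "xyz": the shift along the world's x, y, z in cm, a list of three; "angular": the turn, a rotation vector about the world's x, y, z in degrees, a list of three. A call has 1 to 5 rows; each row shifts and turns the pose as measured when the row begins; what a row does not reach is not made up. A row lasts 1/12 s, in which the tool goes at most 41.7 mm and 7.16 degrees, less where a joint would pass 70% of its speed; a pose out of reach is approached as far as the arm can. A call with a gripper value outside its range is refused whole. OPENING is the finger opening in cm, from 0 to 8.7, set as the call begins (- or left out, the last holds). The fingers move at their own pace and stop on an object; FORCE is the grip in N (left out, the last holds). Time passes only in rows, so rows that do not move let the fingers close. It gives the time, the measured TCP pose, the force and the opening at its end, in the units of the state.
- get_state(): the state, without advancing time (a new reading comes with each control period).
- get_image(name): name is "side" or "top"; returns a dict with "pixels" (384x512x3 uint8, blue, green, red), "K" (3x3 intrinsics, pixels), "cam_to_world" (4x4, takes a point from camera to world coordinates). Camera axes: x right, y down, z forward; pixel columns grow to the right and rows downward; lengths in m; the calibration is good to about 2 mm. A picture is of the moment at which its call begins. There is no depth.
- close_job(): hands the job in, once; it reports no verdict.
The state is a dict: "time": time; "joint_positions": joint angles; "qd": joint speeds; "joint_torque": joint torques, N m; "position": TCP position; "tool_rot": TCP orientation; "ft_force": force on the tool from outside, world axes, zero at the start; "torque": the same for the moment, N m; "grip_width": opening from 0.0 (shut) to 1.0 (fully open).
Only numpy, scipy, OpenCV 4.12 (cv2) and the standard library are available. Lean on these libraries where they do the work, as an engineer would, in place of code of your own. Each camera call takes 0.05 s, during which the arm holds its last target.

TASK

Cover the three trays that hold a watch movement, each with the glass dust cover whose knob has the tray's colour: set each one down gently so that it stands flat inside the tray's rim, centred over the movement. The fourth tray holds only my black loupe: leave the loupe, that tray's cover and the watch head on the bench where they are. Keep the covers upright.

Things in the scene. Friction and masses are not known exactly. Their poses are not given: they have to be found in the camera images.
- teal_knob (a point): See-through dust cover (upside-down cup, 76 mm across at its open foot, glass 50 mm high, 0.12 kg) with a teal disc and an upright round teal knob on its top, 22 mm in diameter, 34 mm tall; the whole is 84 mm high. This point lies on its axis, 74 mm above its foot, 10 mm below the knob's top: the height to grasp the knob from above (the glass top is 24 mm below it). z is up, along the axis.
- red_knob (a point): See-through dust cover (upside-down cup, 76 mm across at its open foot, glass 50 mm high, 0.12 kg) with a red disc and an upright round red knob on its top, 22 mm in diameter, 34 mm tall; the whole is 84 mm high. This point lies on its axis, 74 mm above its foot, 10 mm below the knob's top: the height to grasp the knob from above (the glass top is 24 mm below it). z is up, along the axis.
- yellow_knob (a point): See-through dust cover (upside-down cup, 76 mm across at its open foot, glass 50 mm high, 0.12 kg) with a yellow disc and an upright round yellow knob on its top, 22 mm in diameter, 34 mm tall; the whole is 84 mm high. This point lies on its axis, 74 mm above its foot, 10 mm below the knob's top: the height to grasp the knob from above (the glass top is 24 mm below it). z is up, along the axis.
- purple_knob (a point): See-through dust cover (upside-down cup, 76 mm across at its open foot, glass 50 mm high, 0.12 kg) with a purple disc and an upright round purple knob on its top, 22 mm in diameter, 34 mm tall; the whole is 84 mm high. This point lies on its axis, 74 mm above its foot, 10 mm below the knob's top: the height to grasp the knob from above (the glass top is 24 mm below it). z is up, along the axis.
- teal_tray_floor (a point): Round teal movement tray, fixed to the bench, 108 mm across with a rim 4 mm thick and 6 mm higher than its floor (clear inside 100 mm). This point is the centre of its floor's upper face, 4 mm above the bench. z is up. In it lies either a brass watch movement (loose, 28 mm across, 6.5 mm high, within 5 mm of the tray's centre) or the black loupe.
- red_tray_floor (a point): Round red movement tray, fixed to the bench, 108 mm across with a rim 4 mm thick and 6 mm higher than its floor (clear inside 100 mm). This point is the centre of its floor's upper face, 4 mm above the bench. z is up. In it lies either a brass watch movement (loose, 28 mm across, 6.5 mm high, within 5 mm of the tray's centre) or the black loupe.
- yellow_tray_floor (a point): Round yellow movement tray, fixed to the bench, 108 mm across with a rim 4 mm thick and 6 mm higher than its floor (clear inside 100 mm). This point is the centre of its floor's upper face, 4 mm above the bench. z is up. In it lies either a brass watch movement (loose, 28 mm across, 6.5 mm high, within 5 mm of the tray's centre) or the black loupe.
- purple_tray_floor (a point): Round purple movement tray, fixed to the bench, 108 mm across with a rim 4 mm thick and 6 mm higher than its floor (clear inside 100 mm). This point is the centre of its floor's upper face, 4 mm above the bench. z is up. In it lies either a brass watch movement (loose, 28 mm across, 6.5 mm high, within 5 mm of the tray's centre) or the black loupe.
- loupe_center (a point): Black eye loupe, 36 mm across at its upper end (22 mm at its foot), 26 mm high, standing in the middle of one of the four trays (a different one each time; the other three trays hold a movement). This point is its centre, half-way up.
- watch_center (a point): Finished steel watch head, pale dial up, 40 mm across, 10 mm high, lying loose on the bench amid the trays and covers. This point is its centre, half-way up.
Not all that is in view belongs to the job. What is shaped like the part that bears teal_tray_floor but green or pink is not meant.

How it is judged:
By the outcome, as a careful person would: the job done as asked, in the order asked, and still so for the second after the job is handed in, with the robot touching nothing.
It also fails if it takes over 80 s, if anything falls off the work surface, if the arm or the gripper's body presses on something with over 40 N, if the wrist force passes 120 N, or if a joint passes its speed limit or range.

## Working session

There is one attempt and no reset: what is moved stays moved. The work goes in short steps, Python scripts to look and compute and a shell command to move; the robot and the scene stay as the last step left them, time stands still between calls to the robot, and variables do not carry over. Pictures are saved under pics/ and viewed, and the job is handed in when it is done.

```bash
mkdir -p pics
python3 - <<'E'
from bench import *
import cv2,numpy as np
for n in("top","side"):
    d=get_image(n);cv2.imwrite(f"pics/{n}0.png",d["pixels"]);np.savez(f"{n}.npz",K=d["K"],T=d["cam_to_world"],p=d["pixels"]);print(n,d["K"].round(1).tolist(),np.round(d["cam_to_world"],3).tolist())
s=get_state();print({k:np.round(v,3).tolist() for k,v in s.items()})
E
```

```text
top [[439.9, 0.0, 251.5], [0.0, 439.9, 193.3], [0.0, 0.0, 1.0]] [[0.024, -0.992, 0.127, 0.395], [-1.0, -0.025, -0.004, -0.011], [0.007, -0.127, -0.992, 1.193], [0.0, 0.0, 0.0, 1.0]]
side [[417.1, 0.0, 262.5], [0.0, 417.1, 194.5], [0.0, 0.0, 1.0]] [[-0.84, -0.319, 0.439, 0.149], [-0.543, 0.473, -0.693, 0.674], [0.013, -0.821, -0.571, 0.634], [0.0, 0.0, 0.0, 1.0]]
{'time': 0.1, 'joint_positions': [1.142, 0.322, -0.07, 1.452, 0.023, 1.371, -0.057], 'qd': [0.001, -0.002, -0.002, -0.003, -0.002, -0.001, -0.0], 'joint_torque': [-0.0, -49.257, -0.406, -31.34, -0.064, 0.04, 0.0], 'position': [0.278, -0.587, 0.222], 'tool_rot': [0.878, 1.388, -0.877], 'ft_force': [-0.215, -0.419, 0.105], 'torque': [-0.026, -0.005, -0.019], 'grip_width': 0.997}
```

View pics/top0.png

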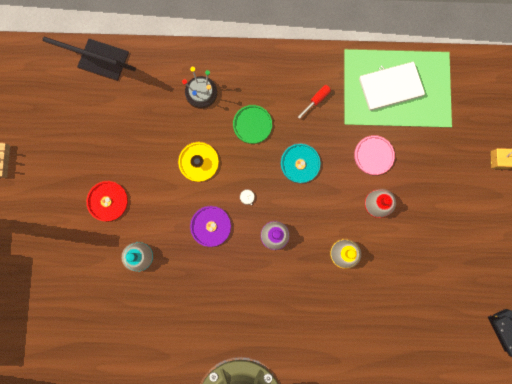

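View pics/side0.png

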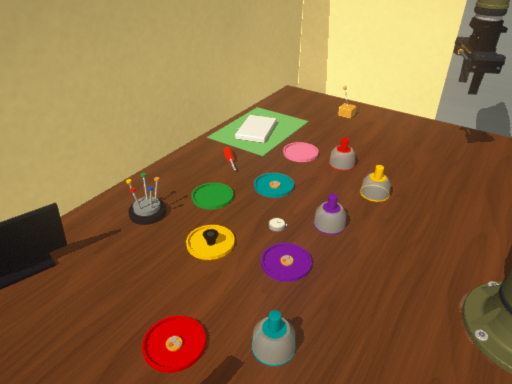

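The loupe is at about (198,161) in the top view, in the yellow tray. That leaves teal (301,163), red (107,201) and purple (211,227) to cover. I'll enlarge these and measure them.

```bash
cat > h.py <<'E'
import cv2,numpy as np
def load(n):
    d=np.load(f"{n}.npz");return d["p"],d["K"],d["T"]
def px2z(n,u,v,z):
    p,K,T=load(n);r=T[:3,:3]@np.linalg.inv(K)@[u,v,1];o=T[:3,3];return (o+r*(z-o[2])/r[2])
def proj(n,X):
    p,K,T=load(n);c=T[:3,:3].T@(np.array(X)-T[:3,3]);q=K@c;return q[:2]/q[2]
def tri(a,b):
    O=[];A=np.zeros((3,3));B=np.zeros(3)
    for n,(u,v) in(("top",a),("side",b)):
        p,K,T=load(n);r=T[:3,:3]@np.linalg.inv(K)@[u,v,1];r/=np.linalg.norm(r);P=np.eye(3)-np.outer(r,r);A+=P;B+=P@T[:3,3]
    return np.linalg.solve(A,B)
E
python3 - <<'E'
from h import *
p=load("top")[0];s=load("side")[0]
c=lambda i,x,y,w,h,k:cv2.resize(i[y:y+h,x:x+w],None,fx=k,fy=k,interpolation=cv2.INTER_CUBIC)
cv2.imwrite("pics/ta.png",c(p,80,120,190,150,4));cv2.imwrite("pics/tb.png",c(p,225,120,190,150,4));
cv2.imwrite("pics/sa.png",c(s,130,220,200,150,4));cv2.imwrite("pics/sb.png",c(s,230,120,180,150,4))
R={"teal":(75,105),"red":(0,5),"purple":(130,146),"yellow":(22,32)}
for n in("top","side"):
    h=cv2.cvtColor(load(n)[0],cv2.COLOR_BGR2HSV)
    for k,(a,b) in R.items():
        m=cv2.inRange(h,(a,150,70),(b,255,255));N,L,S,C=cv2.connectedComponentsWithStats(m)
        for i in range(1,N):
            if S[i][4]>25:
                hull=cv2.convexHull(np.argwhere(L==i)[:,::-1].astype(np.int32));M=cv2.moments(hull);
                u,v=M['m10']/M['m00'],M['m01']/M['m00']
                print(n,k,S[i].tolist(),round(u,1),round(v,1),px2z(n,u,v,.010 if S[i][4]>500 else .084).round(4))
E
```

```text
top teal [281, 144, 39, 39, 1087] 300.1 162.9 [ 0.6336 -0.1468  0.01  ]
top teal [126, 249, 15, 16, 174] 133.1 256.5 [0.3707 0.2754 0.084 ]
top red [311, 85, 20, 20, 195] 320.5 94.5 [ 0.8024 -0.1899  0.084 ]
top red [86, 181, 42, 41, 1226] 106.6 200.9 [0.5159 0.3747 0.01  ]
top red [376, 194, 16, 16, 194] 383.8 201.3 [ 0.5248 -0.3522  0.084 ]
top purple [191, 207, 40, 39, 1113] 210.3 226.0 [0.4551 0.0925 0.01  ]
top purple [269, 227, 14, 15, 169] 275.5 234.2 [ 0.4347 -0.0784  0.084 ]
top yellow [178, 142, 41, 40, 1137] 198.0 161.4 [0.6305 0.1326 0.01  ]
top yellow [497, 149, 15, 17, 215] 504.1 156.8 [ 0.6483 -0.6649  0.084 ]
top yellow [341, 246, 15, 16, 202] 348.2 253.4 [ 0.3914 -0.2611  0.084 ]
side teal [254, 173, 40, 24, 692] 273.4 184.5 [ 0.6307 -0.1397  0.01  ]
side teal [262, 311, 25, 28, 471] 274.1 325.2 [0.3592 0.3023 0.084 ]
side red [337, 138, 14, 15, 141] 343.8 145.6 [ 0.5143 -0.3216  0.084 ]
side red [224, 147, 10, 15, 99] 228.3 154.1 [ 0.7513 -0.1013  0.084 ]
side red [329, 163, 25, 8, 33] 340.4 167.0 [ 0.4742 -0.2089  0.084 ]
side red [142, 315, 64, 58, 2665] 173.6 343.6 [0.5121 0.3806 0.01  ]
side purple [323, 194, 17, 19, 193] 331.5 203.9 [ 0.424 -0.049  0.084]
side purple [261, 243, 50, 39, 1349] 285.7 261.8 [0.4523 0.0996 0.01  ]
side yellow [370, 165, 16, 17, 158] 378.1 173.8 [ 0.3818 -0.2315  0.084 ]
side yellow [186, 225, 48, 35, 997] 209.6 241.6 [0.6273 0.139  0.01  ]
```

View pics/ta.png

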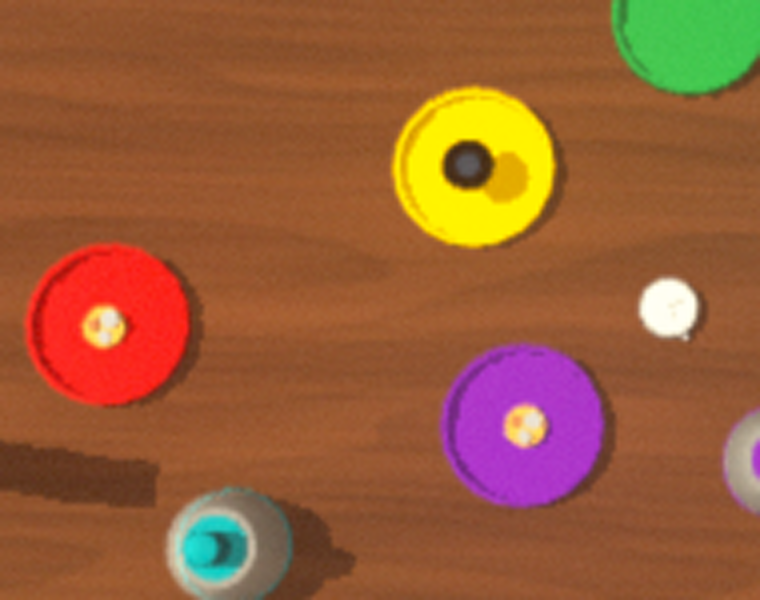

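View pics/tb.png

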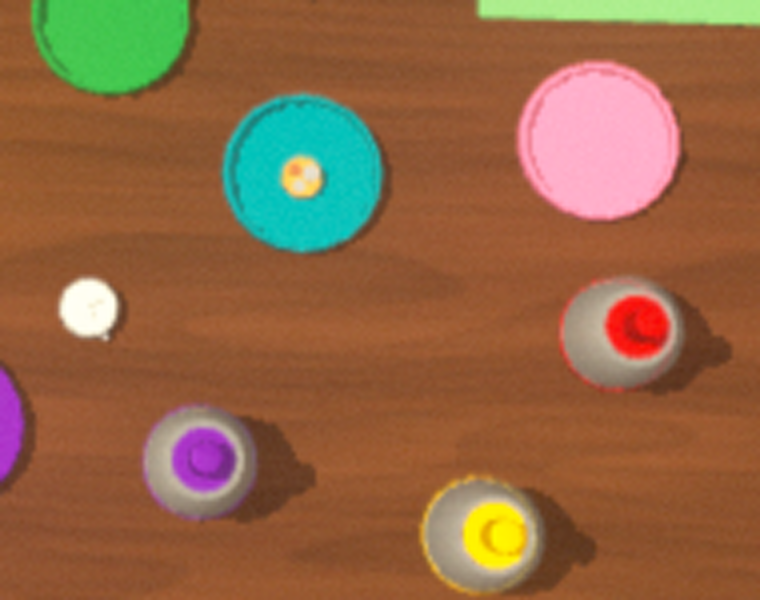

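View pics/sa.png

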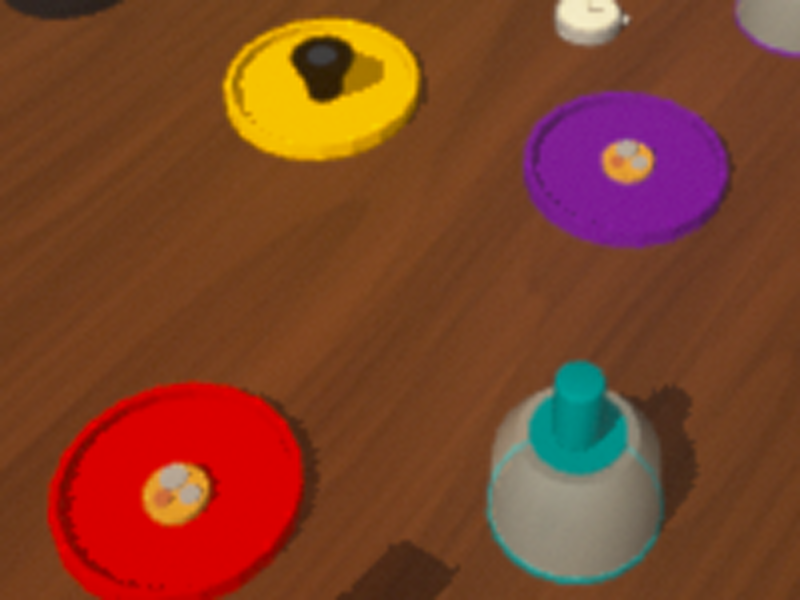

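View pics/sb.png

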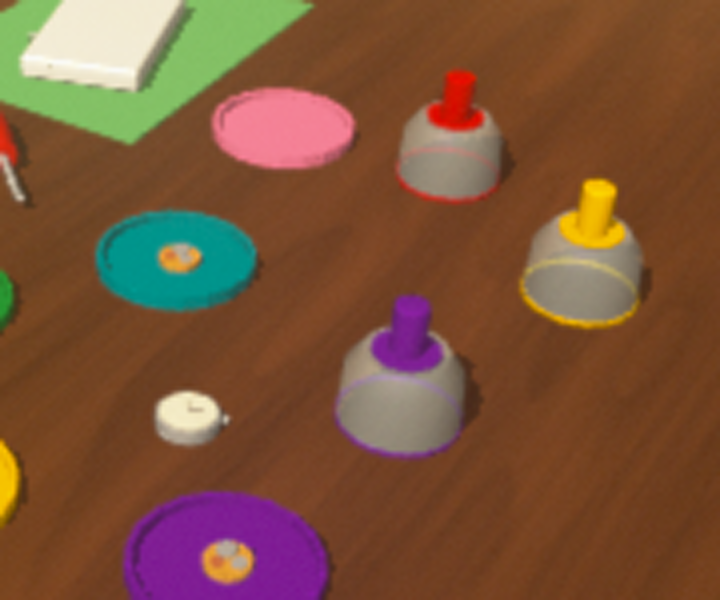

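The enlarged crops show the loupe in the yellow tray and movements in the teal, red and purple trays. The green and pink trays are empty decoys. Next I'll triangulate the knob tops, then check them with a model overlay.

Run:
```python
from h import *
D={"teal":((130.4,256.1),(274.6,312.4)),"purple":((276.4,233.4),(332.6,195.4)),"red":((386.6,200.1),(344.6,138.9))}
for k,(a,b) in D.items(): print(k,tri(a,b).round(4),px2z("top",*a,.084).round(4),px2z("side",*b,.084).round(4))
# movement top centers z=.0105 ; crop coordinates
f=lambda x,y,ox,oy:((x+.5)/4-.5+ox,(y+.5)/4-.5+oy)
Mv={"teal":(f(302,177,225,120),f(180,257,230,120)),"purple":(f(525,425,80,120),f(628,160,130,220)),"red":(f(104,326,80,120),f(176,493,130,220))}
for k,(a,b) in Mv.items(): print("mv",k,tri(a,b).round(4),px2z("top",*a,.0105).round(4),px2z("side",*b,.0105).round(4))
# overlay at top-only estimate and tri
t=np.linspace(0,2*np.pi,60)
for n in("top","side"):
    im=cv2.resize(load(n)[0],None,fx=4,fy=4,interpolation=cv2.INTER_CUBIC)
    def circ(x,y,z,r,c):
        P=np.array([proj(n,(x+r*np.cos(a),y+r*np.sin(a),z)) for a in t]);P=((P+.5)*4-.5)
        cv2.polylines(im,[np.round(P).astype(np.int32)],True,c,1)
    for k,(a,b) in D.items():
        x,y=px2z(n,*(a if n=="top" else b),.084)[:2]
        circ(x,y,.084,.011,(0,0,0));circ(x,y,0,.038,(255,255,255))
    for k,(a,b) in Mv.items():
        x,y=px2z(n,*(a if n=="top" else b),.0105)[:2]
        circ(x,y,.0105,.014,(0,0,0))
    tr={"teal":(300.1,162.9),"red":(106.6,200.9),"purple":(210.3,226.0)} if n=="top" else {"teal":(273.4,184.5),"red":(173.6,343.6),"purple":(285.7,261.8)}
    for k,a in tr.items():
        x,y=px2z(n,*a,.010)[:2];circ(x,y,.01,.054,(255,255,255))
    if n=="top":
        cv2.imwrite("pics/o1.png",im[480:480+600,320:1080]);cv2.imwrite("pics/o2.png",im[480:1080,900:1660])
    else: cv2.imwrite("pics/o3.png",im[880:1480,520:1320]);cv2.imwrite("pics/o4.png",im[480:1080,920:1640])
```

```text
teal [0.3714 0.2816 0.0859] [0.3716 0.2823 0.084 ] [0.3719 0.2802 0.084 ]
purple [ 0.4366 -0.0808  0.0841] [ 0.4369 -0.0807  0.084 ] [ 0.4363 -0.0811  0.084 ]
red [ 0.5283 -0.3592  0.0847] [ 0.5282 -0.3595  0.084 ] [ 0.529  -0.3604  0.084 ]
mv teal [ 0.6314 -0.1472  0.0078] [ 0.6309 -0.1469  0.0105] [ 0.6293 -0.1437  0.0105]
mv purple [0.4553 0.091  0.0079] [0.4555 0.091  0.0105] [0.4538 0.0933 0.0105]
mv red [0.5152 0.3781 0.0068] [0.5151 0.3771 0.0105] [0.5127 0.3797 0.0105]
```

View pics/o1.png

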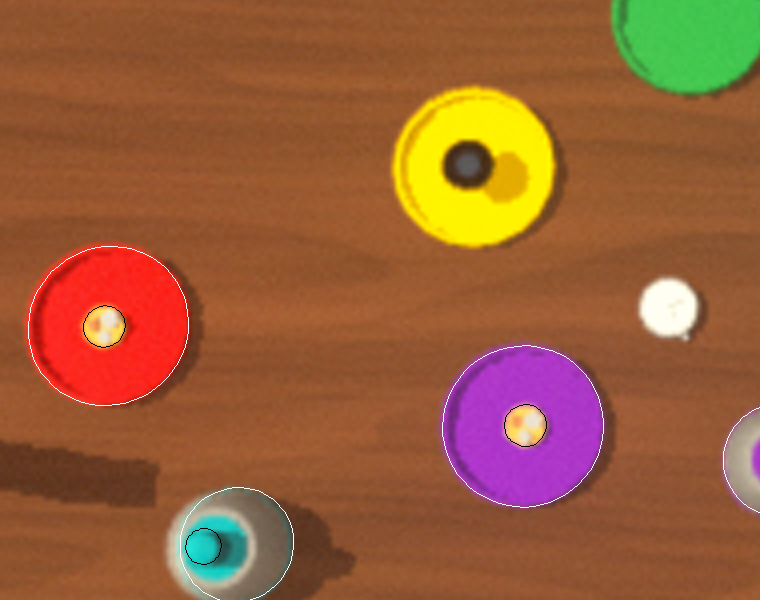

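View pics/o2.png

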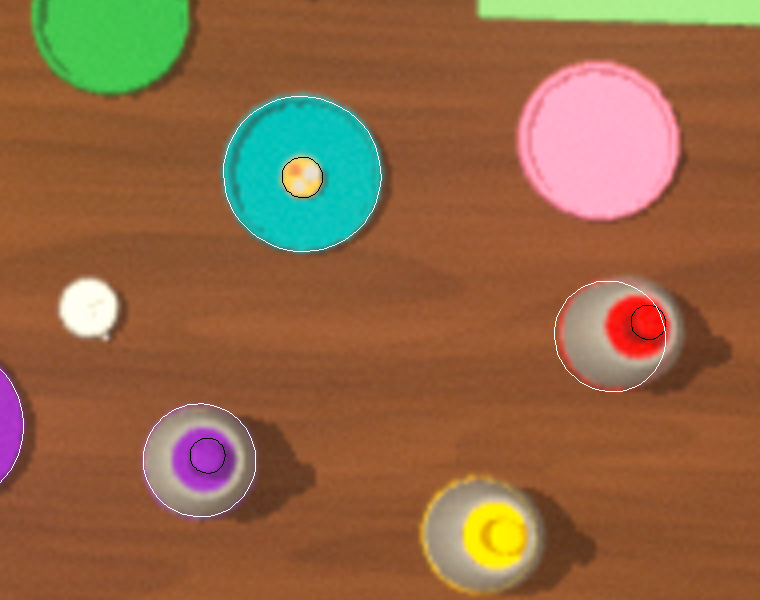

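View pics/o3.png

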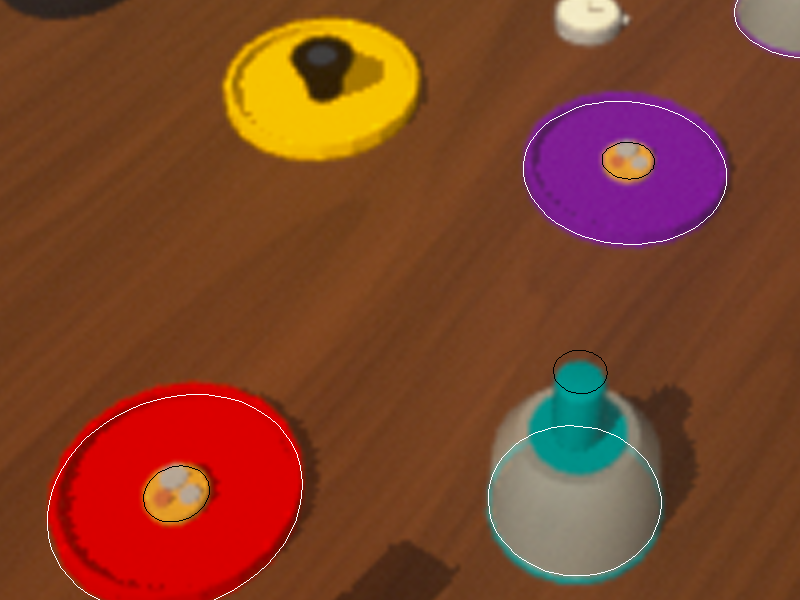

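View pics/o4.png

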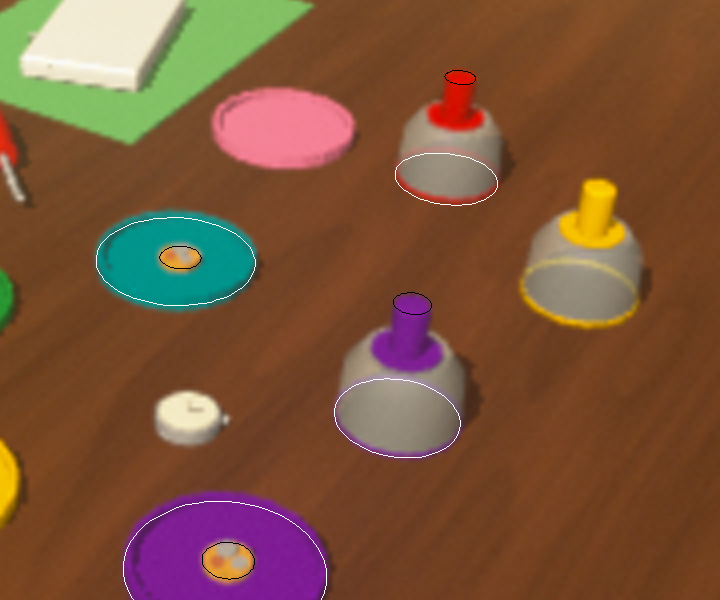

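```bash
python3 - <<'E'
from bench import *
import numpy as np
from scipy.spatial.transform import Rotation as R
s=get_state();print(R.from_rotvec(s["tool_rot"]).as_matrix().round(3),s["position"])
E
python3 -m handwheel '[{"xyz":[2,3,0],"angular":[0,0,0]},{"xyz":[4,3,0],"angular":[0,0,0]}]' 6 20
```

```text
[[-0.001  0.904  0.429]
 [ 0.001  0.429 -0.904]
 [-1.    -0.    -0.002]] [ 0.27825509 -0.58688701  0.22159209]
time: 0.27
position: [0.3261, -0.534, 0.2196]
tool_rot: [0.889, 1.387, -0.899]
ft_force: [1.7, -1.2, -0.4]
grip_width: 0.921
```

```bash
python3 -m handwheel '[{"xyz":[3,2.7,0],"angular":[0,0,0]},{"xyz":[3,2.7,0],"angular":[0,0,0]},{"xyz":[3,2.7,0],"angular":[0,0,0]},{"xyz":[3,2.7,-1],"angular":[0,0,0]},{"xyz":[3,2.5,-2],"angular":[0,0,0]}]'
python3 -m handwheel '[{"xyz":[2.5,2,-2],"angular":[0,0,0]},{"xyz":[2,1.5,-2],"angular":[0,0,0]},{"xyz":[0,0,0],"angular":[0,0,0]}]'
python3 - <<'E'
from bench import *
import numpy as np
from scipy.spatial.transform import Rotation as R
s=get_state();print(R.from_rotvec(s["tool_rot"]).as_matrix().round(3),s["position"])
E
```

```text
time: 0.68
position: [0.4782, -0.3983, 0.1926]
tool_rot: [0.892, 1.381, -0.902]
ft_force: [0.7, -0.2, -1.1]
grip_width: 0.695
time: 0.93
position: [0.5311, -0.3497, 0.1473]
tool_rot: [0.887, 1.39, -0.886]
ft_force: [-0.5, 1.4, -0.2]
grip_width: 0.69
[[-0.005  0.908  0.418]
 [ 0.004  0.418 -0.908]
 [-1.    -0.003 -0.006]] [ 0.53114899 -0.34969309  0.14734679]
```

```bash
python3 -m handwheel '[{"xyz":[-0.2,-1,-2],"angular":[0,0,0]},{"xyz":[0,0,-1],"angular":[0,0,0]},{"xyz":[0,0,0],"angular":[0,0,0]}]'
cat > snap.py <<'E'
import sys;from bench import *;from h import *
s=get_state();print(s["position"].round(4) if hasattr(s["position"],"round") else s["position"])
tag=sys.argv[1]
for n in("top","side"):
    d=get_image(n);np.savez(f"{n}.npz",K=d["K"],T=d["cam_to_world"],p=d["pixels"])
    X=eval(sys.argv[2]);c=proj(n,X);x,y=int(np.clip(c[0]-50,0,412)),int(np.clip(c[1]-60,0,284))
    cv2.imwrite(f"pics/{tag}_{n}.png",cv2.resize(d["pixels"][y:y+100,x:x+100],None,fx=6,fy=6,interpolation=cv2.INTER_CUBIC));print(n,"off",x,y)
E
python3 snap.py a1 "(.529,-.36,.08)"
```

```text
time: 1.18
position: [0.5306, -0.3554, 0.1143]
tool_rot: [0.884, 1.396, -0.88]
ft_force: [-0.4, 0.6, 0.2]
grip_width: 0.693
[ 0.5306 -0.3554  0.1143]
top off 336 139
side off 294 80
```

View pics/a1_top.png

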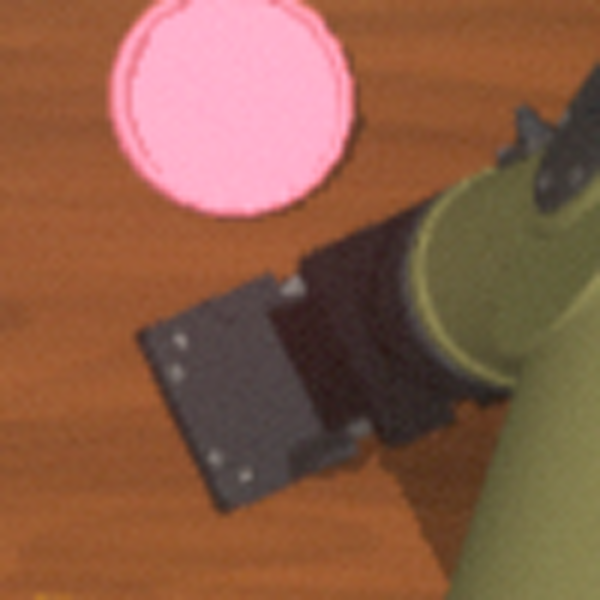

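View pics/a1_side.png

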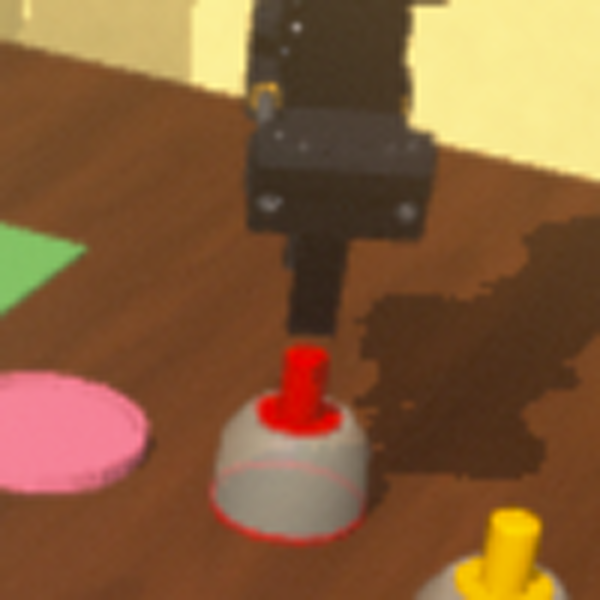

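```bash
python3 -m handwheel '[{"xyz":[0,-0.35,-1.5],"angular":[0,0,0]},{"xyz":[0,0,-2],"angular":[0,0,0]},{"xyz":[0,0,-1.5],"angular":[0,0,0]},{"xyz":[0,0,-0.6],"angular":[0,0,0]},{"xyz":[0,0,0],"angular":[0,0,0]}]'
python3 snap.py a2 "(.529,-.36,.08)"
```

```text
time: 1.7
position: [0.5309, -0.3661, 0.0617]
tool_rot: [0.885, 1.381, -0.887]
ft_force: [-1.1, 0.6, 0.9]
grip_width: 0.686
[ 0.5309 -0.3661  0.0617]
top off 336 139
side off 294 80
```

View pics/a2_side.png

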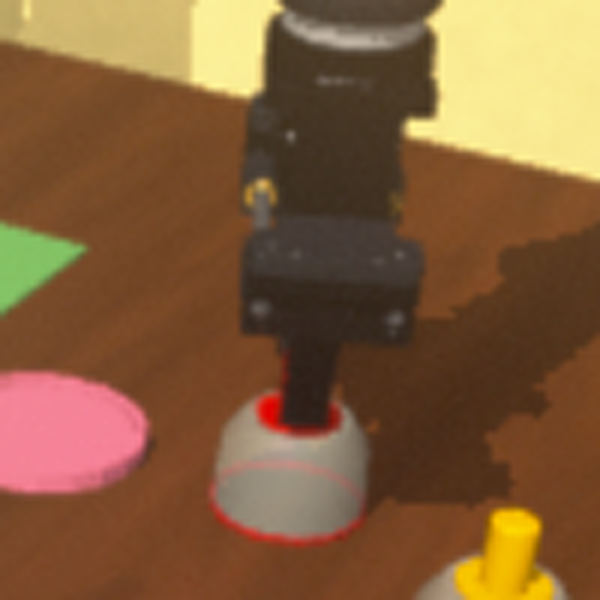

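```bash
python3 -m handwheel '[{"xyz":[-0.2,0.5,-0.3],"angular":[0,0,0]},{"xyz":[0,0,-0.2],"angular":[0,0,0]},{"xyz":[0,0,0],"angular":[0,0,0]}]' 3.4
```

```text
time: 2.05
position: [0.531, -0.3622, 0.0607]
tool_rot: [0.885, 1.374, -0.886]
ft_force: [-0.1, 0.7, 0.2]
grip_width: 0.547
```

```bash
python3 snap.py a3 "(.529,-.36,.08)"
```

```text
[ 0.531  -0.3622  0.0607]
top off 336 139
side off 294 80
```

View pics/a3_side.png

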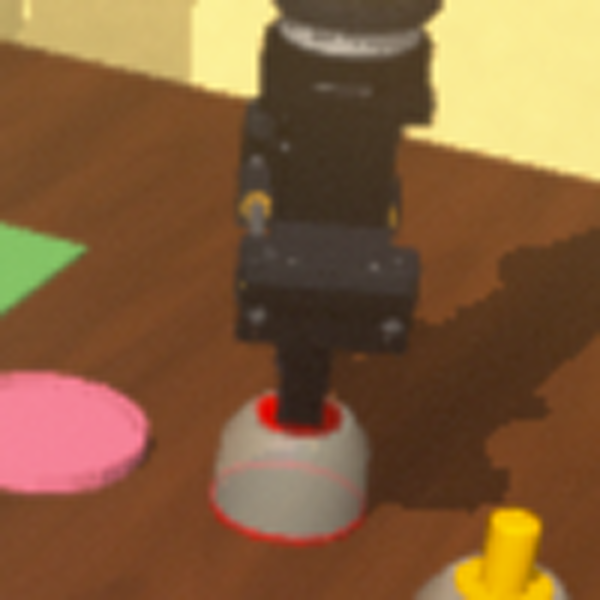

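```bash
cat > st.py <<'E'
from bench import *
import numpy as np
from scipy.spatial.transform import Rotation as R
s=get_state();M=R.from_rotvec(s["tool_rot"]).as_matrix();x=M[:,0]
print("t",round(s["time"],2),"p",np.round(s["position"],4),"x",x.round(3),"jaw",M[:,2].round(3),"fix(deg)",np.degrees(np.cross(x,[0,0,-1])).round(2),"F",np.round(s["ft_force"],1),"g",round(s["grip_width"]*8.7,2),"q7",round(s["joint_positions"][6],2))
E
python3 -m handwheel '[{"xyz":[-0.1,0.1,-0.4],"angular":[0,0,0]},{"xyz":[0,0,0],"angular":[0,0,0]}]'; python3 st.py
```

```text
time: 2.32
position: [0.5306, -0.3611, 0.0574]
tool_rot: [0.884, 1.373, -0.886]
ft_force: [-0.2, 1.0, -0.2]
grip_width: 0.404
t 2.32 p [ 0.5306 -0.3611  0.0574] x [ 0.008 -0.006 -1.   ] jaw [ 0.418 -0.909  0.009] fix(deg) [0.34 0.44 0.  ] F [-0.2  1.  -0.2] g 3.51 q7 -0.67
```

```bash
python3 -m handwheel '[{"xyz":[-0.1,0.1,-0.2],"angular":[0.34,0.44,0]},{"xyz":[0,0,0],"angular":[0,0,0]},{"xyz":[0,0,0],"angular":[0,0,0]},{"xyz":[0,0,0],"angular":[0,0,0]}]' 1.5 15;python3 st.py
python3 -m handwheel '[{"xyz":[0,0,0],"angular":[0,0,0]},{"xyz":[0,0,0],"angular":[0,0,0]},{"xyz":[0,0,0],"angular":[0,0,0]},{"xyz":[0,0,0],"angular":[0,0,0]}]';python3 st.py
```

```text
time: 2.65
position: [0.53, -0.3607, 0.0555]
tool_rot: [0.886, 1.382, -0.886]
ft_force: [-0.0, 1.1, -0.8]
grip_width: 0.241
t 2.65 p [ 0.53   -0.3607  0.0555] x [ 0.    -0.001 -1.   ] jaw [ 0.418 -0.909  0.001] fix(deg) [0.04 0.01 0.  ] F [-0.   1.1 -0.8] g 2.1 q7 -0.67
time: 2.98
position: [0.53, -0.3607, 0.0555]
tool_rot: [0.886, 1.383, -0.887]
ft_force: [0.2, -0.0, 0.3]
grip_width: 0.246
t 2.98 p [ 0.53   -0.3607  0.0555] x [ 0. -0. -1.] jaw [ 0.417 -0.909  0.   ] fix(deg) [0.01 0.   0.  ] F [ 0.2 -0.   0.3] g 2.14 q7 -0.67
```

```bash
python3 -m handwheel '[{"xyz":[0,0,1],"angular":[0,0,0]},{"xyz":[0,0,2.5],"angular":[0,0,0]},{"xyz":[0,0,3.5],"angular":[0,0,0]},{"xyz":[0,1,3.5],"angular":[0,0,0]},{"xyz":[0,2.5,2],"angular":[0,0,0]}]' 1.5 25; python3 snap.py b1 "(.53,-.35,.2)"
```

```text
time: 3.4
position: [0.5215, -0.3271, 0.1774]
tool_rot: [0.892, 1.398, -0.897]
ft_force: [1.6, -1.5, -0.7]
grip_width: 0.245
[ 0.5215 -0.3271  0.1774]
top off 348 133
side off 298 41
```

View pics/b1_side.png

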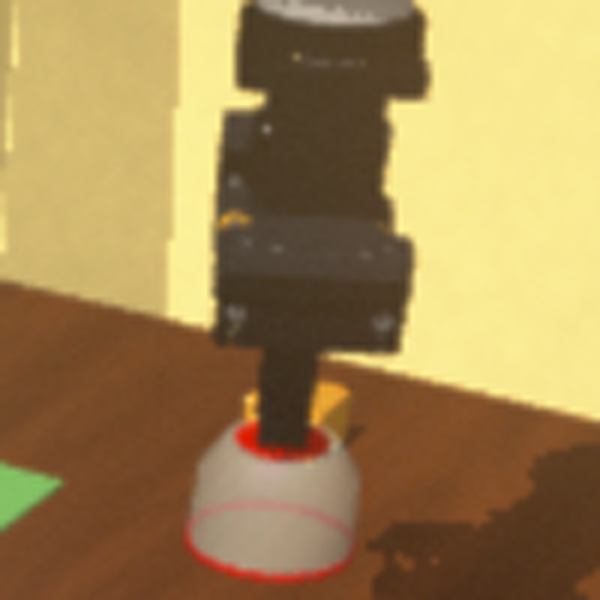

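The red cover is held and upright. Next I carry it to the red tray.

```bash
python3 -m handwheel '[{"xyz":[0,3.5,0.5],"angular":[0,0,0]},{"xyz":[0,3.8,0],"angular":[0,0,0]},{"xyz":[0,3.8,0],"angular":[0,0,0]},{"xyz":[0,3.8,0],"angular":[0,0,0]},{"xyz":[0,3.8,0],"angular":[0,0,0]}]'
python3 -m handwheel '[{"xyz":[0,3.8,0],"angular":[0,0,0]},{"xyz":[0,3.8,0],"angular":[0,0,0]},{"xyz":[0,3.8,0],"angular":[0,0,0]},{"xyz":[0,3.8,0],"angular":[0,0,0]},{"xyz":[0,3.8,0],"angular":[0,0,0]}]'
python3 st.py
```

```text
time: 3.92
position: [0.521, -0.1388, 0.185]
tool_rot: [0.896, 1.388, -0.903]
ft_force: [1.3, -0.1, -1.3]
grip_width: 0.242
time: 4.33
position: [0.517, 0.0588, 0.1842]
tool_rot: [0.894, 1.389, -0.907]
ft_force: [0.7, -0.5, -1.3]
grip_width: 0.243
t 4.33 p [0.517  0.0588 0.1842] x [-0.014 -0.    -1.   ] jaw [ 0.402 -0.916 -0.005] fix(deg) [ 0.02 -0.78  0.  ] F [ 0.7 -0.5 -1.3] g 2.11 q7 -1.37
```

```bash
python3 -m handwheel '[{"xyz":[0,3.8,0],"angular":[0,-0.8,0]},{"xyz":[0,3.8,0],"angular":[0,0,0]},{"xyz":[0,3.8,0],"angular":[0,0,0]},{"xyz":[0,3.8,0],"angular":[0,0,0]},{"xyz":[0,3.8,0],"angular":[0,0,0]}]'
python3 -m handwheel '[{"xyz":[0,3.6,0],"angular":[0,0,0]},{"xyz":[0,3.2,0],"angular":[0,0,0]},{"xyz":[0,2.2,-1],"angular":[0,0,0]},{"xyz":[0,1.2,-2],"angular":[0,0,0]},{"xyz":[0,0.2,-2],"angular":[0,0,0]}]'
python3 -m handwheel '[{"xyz":[0,0,0],"angular":[0,0,0]}]'
python3 st.py
```

```text
time: 4.75
position: [0.5138, 0.2558, 0.1837]
tool_rot: [0.897, 1.374, -0.903]
ft_force: [0.8, -0.1, -1.3]
grip_width: 0.241
time: 5.17
position: [0.5103, 0.3768, 0.1359]
tool_rot: [0.896, 1.381, -0.885]
ft_force: [-1.0, -0.1, -1.4]
grip_width: 0.244
time: 5.25
position: [0.5075, 0.3765, 0.1315]
tool_rot: [0.889, 1.386, -0.889]
ft_force: [-1.2, -1.7, -1.8]
grip_width: 0.242
t 5.25 p [0.5075 0.3765 0.1315] x [-0.004  0.003 -1.   ] jaw [ 0.415 -0.91  -0.004] fix(deg) [-0.14 -0.2  -0.  ] F [-1.2 -1.7 -1.8] g 2.1 q7 -2.02
```

```bash
python3 -m handwheel '[{"xyz":[0.6,0.1,-2],"angular":[-0.14,-0.2,0]},{"xyz":[0.1,0.1,-2],"angular":[0,0,0]},{"xyz":[0,0,-0.5],"angular":[0,0,0]},{"xyz":[0,0,0],"angular":[0,0,0]}]'
python3 st.py;python3 snap.py c1 "(.515,.378,.03)"
```

```text
time: 5.58
position: [0.5149, 0.3769, 0.0862]
tool_rot: [0.887, 1.381, -0.891]
ft_force: [-0.2, -0.1, -1.1]
grip_width: 0.246
t 5.58 p [0.5149 0.3769 0.0862] x [-0.001 -0.002 -1.   ] jaw [ 0.415 -0.91   0.002] fix(deg) [ 0.14 -0.05  0.  ] F [-0.2 -0.1 -1.1] g 2.14 q7 -2.04
[0.5149 0.3769 0.0862]
top off 52 140
side off 122 274
```

View pics/c1_side.png

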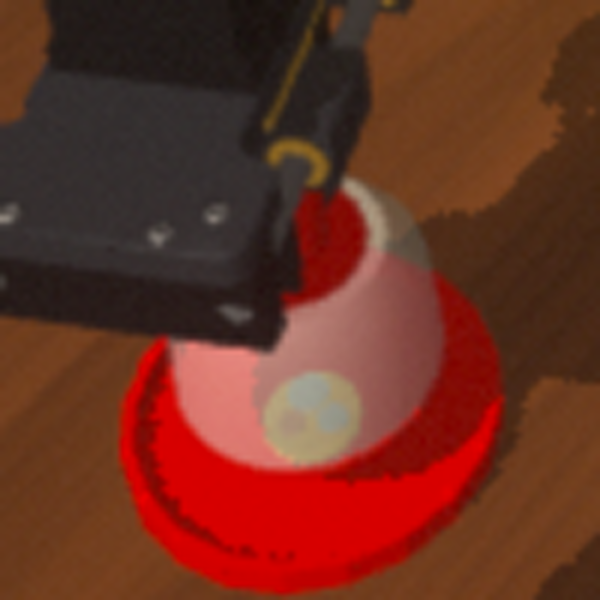

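View pics/c1_top.png

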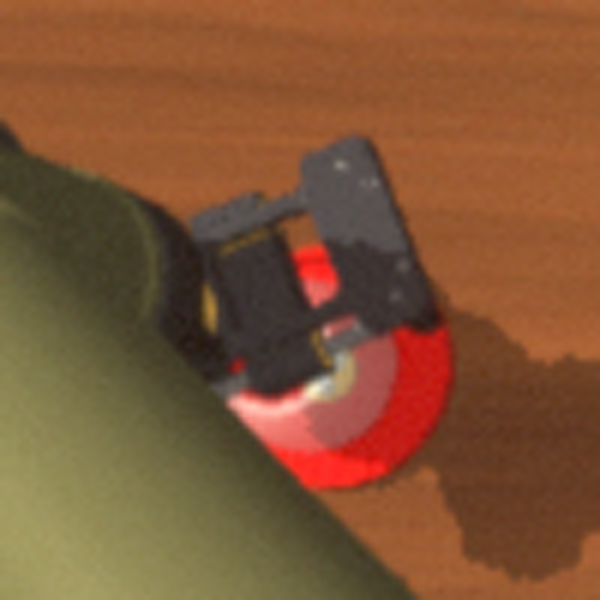

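```bash
cat > ov.py <<'E'
import sys;from h import *
# ov.py cam tag x0 y0 [circles x,y,z,r ...]
n,tag,x0,y0=sys.argv[1],sys.argv[2],int(sys.argv[3]),int(sys.argv[4])
im=cv2.resize(load(n)[0][y0:y0+100,x0:x0+100],None,fx=6,fy=6,interpolation=cv2.INTER_CUBIC);t=np.linspace(0,2*np.pi,80)
for i,c in enumerate(sys.argv[5:]):
    x,y,z,r=map(float,c.split(","))
    P=np.array([proj(n,(x+r*np.cos(a),y+r*np.sin(a),z)) for a in t])-[x0,y0];P=(P+.5)*6-.5
    cv2.polylines(im,[np.round(P).astype(np.int32)],True,[(255,255,255),(0,255,0),(255,0,0),(0,255,255)][i%4],1)
cv2.imwrite(f"pics/{tag}.png",im)
E
python3 ov.py side c1o 122 274 .5149,.3769,.031,.038 .5127,.3797,.0105,.014 .5127,.3797,.010,.054 .5127,.3797,.004,.050
```

```text
(no output)
```

View pics/c1o.png

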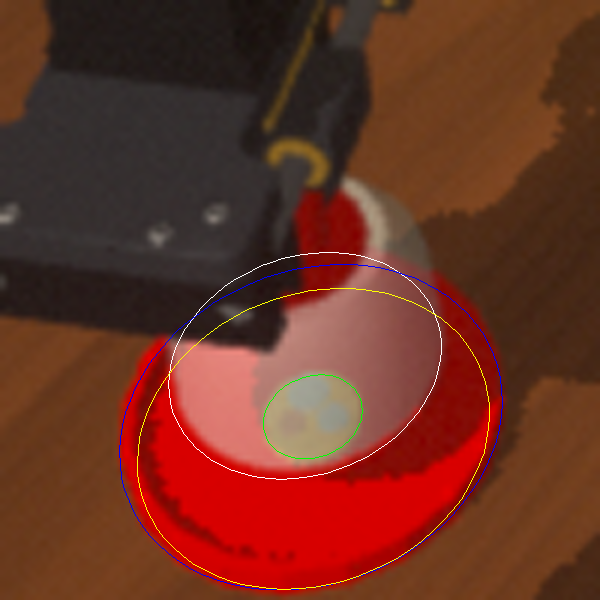

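```bash
cat > ov0.py <<'E'
import sys;import h,cv2;from h import *
import h
o=h.load
def l0(n):
    p,K,T=o(n);return cv2.imread(f"pics/{n}0.png"),K,T
h.load=l0
E
sed 's/^import sys;from h import \*/import sys;from ov0 import *;load=l0/' ov.py > ovs.py
python3 ovs.py top s1 336 150 .530,-.3607,0,.038 .530,-.3607,.084,.011 .530,-.3607,.05,.0205
python3 ovs.py side s2 294 100 .530,-.3607,0,.038 .530,-.3607,.084,.011 .530,-.3607,.05,.0205
python3 - <<'E'
import cv2;a=cv2.imread("pics/s1.png")[60:500,:];b=cv2.imread("pics/s2.png")[60:500,:]
cv2.imwrite("pics/s12.png",cv2.hconcat([a[:,100:500],b[:,100:500]]))
E
```

```text
(no output)
```

View pics/s12.png

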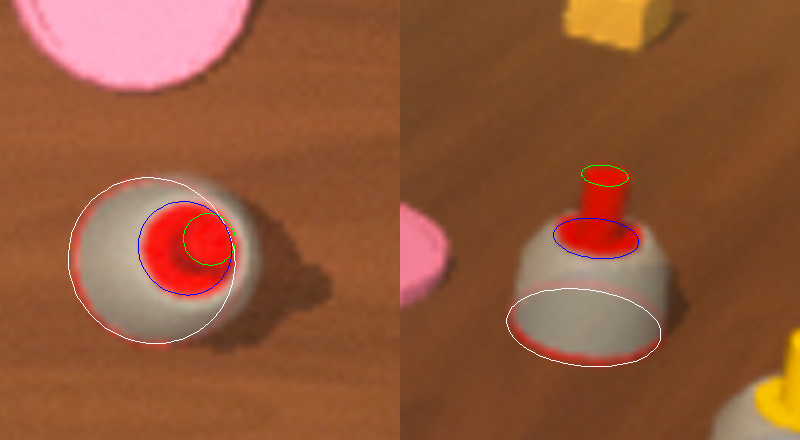

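```bash
python3 -m handwheel '[{"xyz":[0,0.25,-1],"angular":[0.14,0,0]},{"xyz":[0,0,-0.7],"angular":[0,0,0]},{"xyz":[0,0,-0.3],"angular":[0,0,0]},{"xyz":[0,0,-0.2],"angular":[0,0,0]},{"xyz":[0,0,0],"angular":[0,0,0]}]'
python3 st.py;python3 snap.py c2 "(.515,.378,.03)"
```

```text
time: 6.1
position: [0.5182, 0.3806, 0.0684]
tool_rot: [0.896, 1.377, -0.884]
ft_force: [0.5, -0.0, -1.1]
grip_width: 0.242
t 6.1 p [0.5182 0.3806 0.0684] x [ 0.007  0.005 -1.   ] jaw [ 0.413 -0.911 -0.001] fix(deg) [-0.26  0.42  0.  ] F [ 0.5 -0.  -1.1] g 2.11 q7 -2.06
[0.5182 0.3806 0.0684]
top off 52 140
side off 122 274
```

View pics/c2_side.png

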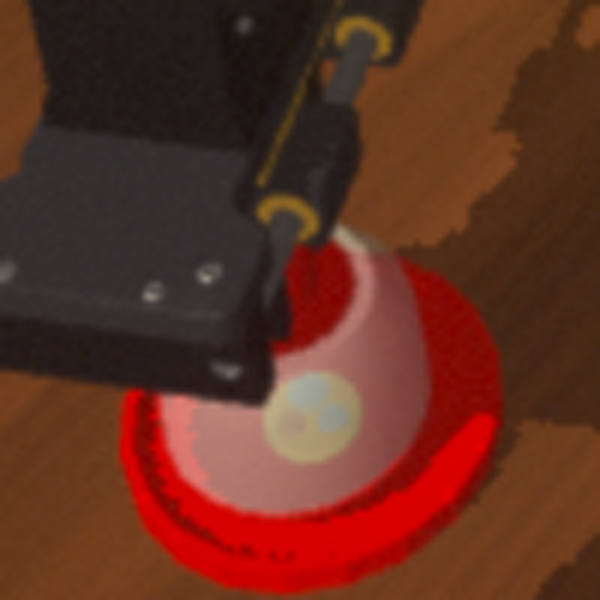

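```bash
python3 -m handwheel '[{"xyz":[-0.35,-0.1,-0.3],"angular":[-0.26,0.42,0]},{"xyz":[0,0,-0.1],"angular":[0,0,0]},{"xyz":[0,0,0],"angular":[0,0,0]}]'
python3 st.py
```

```text
time: 6.45
position: [0.5148, 0.3801, 0.0653]
tool_rot: [0.891, 1.381, -0.89]
ft_force: [-0.4, -0.2, -2.4]
grip_width: 0.247
t 6.45 p [0.5148 0.3801 0.0653] x [ 0.001  0.001 -1.   ] jaw [ 0.413 -0.911 -0.   ] fix(deg) [-0.03  0.04  0.  ] F [-0.4 -0.2 -2.4] g 2.15 q7 -2.06
```

```bash
python3 -m handwheel '[{"xyz":[0,0,-0.3],"angular":[0,0,0]},{"xyz":[0,0,-0.1],"angular":[0,0,0]},{"xyz":[0,0,0],"angular":[0,0,0]}]'
python3 -m handwheel '[{"xyz":[0,0,-0.15],"angular":[0,0,0]},{"xyz":[0,0,0],"angular":[0,0,0]}]'
python3 st.py; python3 snap.py c3 "(.515,.378,.03)"; python3 ov.py side c3o 122 274 .5148,.38,.004,.038 .5127,.3797,.004,.050
```

```text
time: 6.7
position: [0.5148, 0.3803, 0.061]
tool_rot: [0.891, 1.381, -0.889]
ft_force: [0.6, 0.1, -1.6]
grip_width: 0.243
time: 6.87
position: [0.515, 0.3804, 0.0596]
tool_rot: [0.891, 1.381, -0.889]
ft_force: [0.3, -0.2, -0.5]
grip_width: 0.243
t 6.87 p [0.515  0.3804 0.0596] x [ 0.001  0.001 -1.   ] jaw [ 0.413 -0.911 -0.   ] fix(deg) [-0.06  0.07  0.  ] F [ 0.3 -0.2 -0.5] g 2.12 q7 -2.06
[0.515  0.3804 0.0596]
top off 52 140
side off 122 274
```

View pics/c3o.png

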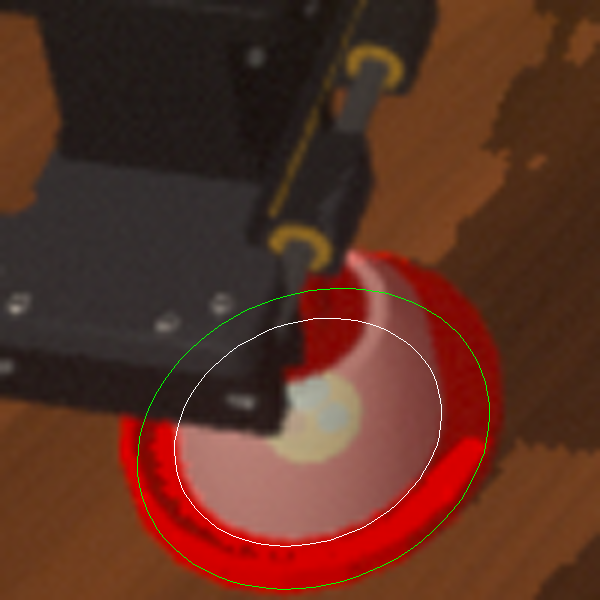

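```bash
python3 -m handwheel '[{"xyz":[0,0,-0.1],"angular":[0,0,0]},{"xyz":[0,0,0],"angular":[0,0,0]}]'; python3 st.py
```

```text
time: 7.13
position: [0.5153, 0.3805, 0.0595]
tool_rot: [0.892, 1.38, -0.889]
ft_force: [-0.4, -1.3, -0.3]
grip_width: 0.242
t 7.13 p [0.5153 0.3805 0.0595] x [ 0.002  0.001 -1.   ] jaw [ 0.413 -0.911 -0.   ] fix(deg) [-0.06  0.11  0.  ] F [-0.4 -1.3 -0.3] g 2.11 q7 -2.06
```

```bash
python3 -m handwheel '[{"xyz":[0,0,0],"angular":[0,0,0]},{"xyz":[0,0,0],"angular":[0,0,0]},{"xyz":[0,0,0],"angular":[0,0,0]}]' 4.4; python3 st.py
python3 -m handwheel '[{"xyz":[0,0,0],"angular":[0,0,0]},{"xyz":[0,0,1],"angular":[0,0,0]},{"xyz":[0,0,2],"angular":[0,0,0]},{"xyz":[0,0,3],"angular":[0,0,0]},{"xyz":[0,0,3],"angular":[0,0,0]}]'
python3 -m handwheel '[{"xyz":[-3,-2,3],"angular":[0,0,0]},{"xyz":[-3,-2,0],"angular":[0,0,0]},{"xyz":[-3,-2,0],"angular":[0,0,0]},{"xyz":[-2,-1,0],"angular":[0,0,0]},{"xyz":[0,0,0],"angular":[0,0,0]}]'
python3 st.py; python3 snap.py c4 "(.515,.378,.03)"
```

```text
time: 7.38
position: [0.5156, 0.3808, 0.0598]
tool_rot: [0.893, 1.38, -0.888]
ft_force: [1.0, 0.3, 0.2]
grip_width: 0.391
t 7.38 p [0.5156 0.3808 0.0598] x [ 0.003  0.002 -1.   ] jaw [ 0.413 -0.911 -0.   ] fix(deg) [-0.1   0.16  0.  ] F [1.  0.3 0.2] g 3.4 q7 -2.06
time: 7.8
position: [0.5111, 0.3774, 0.1463]
tool_rot: [0.882, 1.387, -0.898]
ft_force: [0.9, 0.8, 0.1]
grip_width: 0.501
time: 8.22
position: [0.4052, 0.3132, 0.1833]
tool_rot: [0.893, 1.382, -0.885]
ft_force: [0.4, 0.0, 0.5]
grip_width: 0.502
t 8.22 p [0.4052 0.3132 0.1833] x [ 0.002  0.004 -1.   ] jaw [ 0.414 -0.91  -0.003] fix(deg) [-0.25  0.14  0.  ] F [0.4 0.  0.5] g 4.36 q7 -1.91
[0.4052 0.3132 0.1833]
top off 52 140
side off 122 274
```

View pics/c4_side.png

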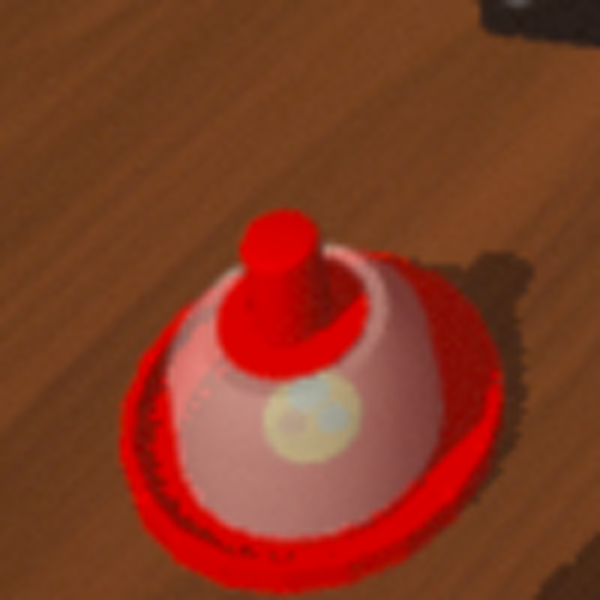

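View pics/c4_top.png

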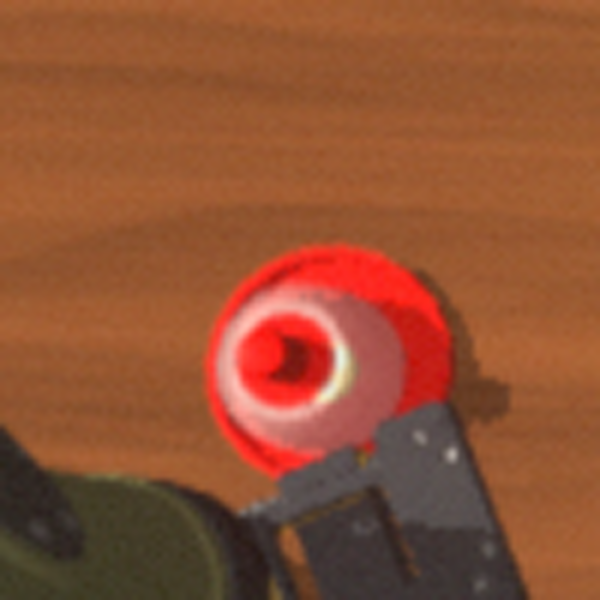

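The red cover stands upright inside the red rim, over its movement. The teal cover is next.

```bash
python3 ovs.py top s3 85 205 .3715,.282,0,.038 .3715,.282,.084,.011 .3715,.282,.05,.0205
python3 ovs.py side s4 222 284 .3715,.282,0,.038 .3715,.282,.084,.011 .3715,.282,.05,.0205
python3 - <<'E'
import cv2;a=cv2.imread("pics/s3.png")[60:540,:];b=cv2.imread("pics/s4.png")[100:580,:]
cv2.imwrite("pics/s34.png",cv2.hconcat([a[:,100:500],b[:,100:500]]))
E
```

```text
(no output)
```

View pics/s34.png

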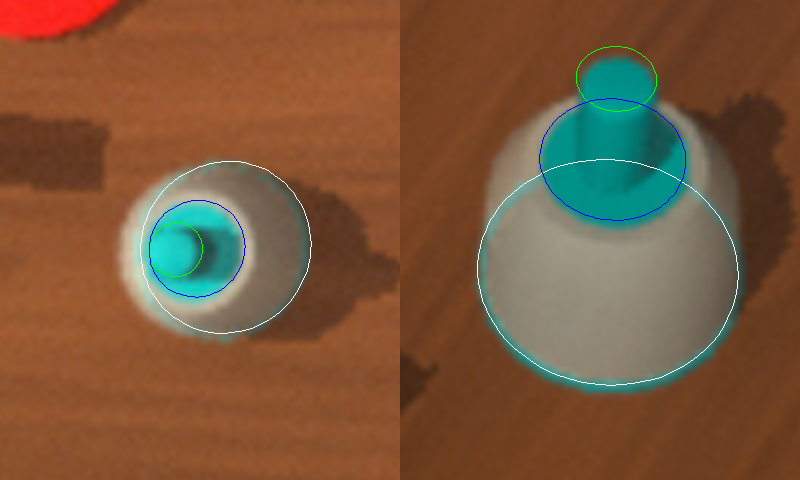

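```bash
python3 -m handwheel '[{"xyz":[-1.8,-1.5,0],"angular":[-0.25,0.14,0]},{"xyz":[-1.6,-1.3,-2],"angular":[0,0,0]},{"xyz":[-0.2,-0.1,-3],"angular":[0,0,0]},{"xyz":[0,0,-1],"angular":[0,0,0]},{"xyz":[0,0,0],"angular":[0,0,0]}]' 4.8
python3 st.py; python3 snap.py d1 "(.37,.284,.08)"
```

```text
time: 8.73
position: [0.3776, 0.2887, 0.1254]
tool_rot: [0.9, 1.38, -0.878]
ft_force: [-1.0, 0.5, 0.8]
grip_width: 0.552
t 8.73 p [0.3776 0.2887 0.1254] x [ 0.008  0.01  -1.   ] jaw [ 0.414 -0.91  -0.006] fix(deg) [-0.58  0.47  0.  ] F [-1.   0.5  0.8] g 4.8 q7 -1.88
[0.3776 0.2887 0.1254]
top off 80 196
side off 224 256
```

View pics/d1_side.png

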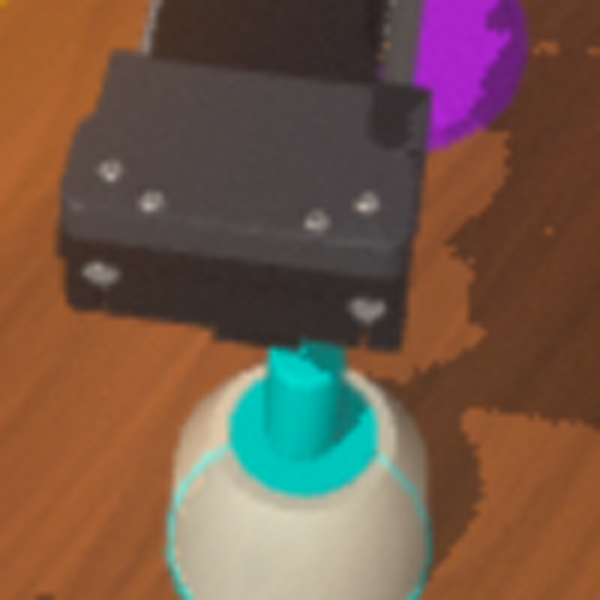

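View pics/d1_top.png

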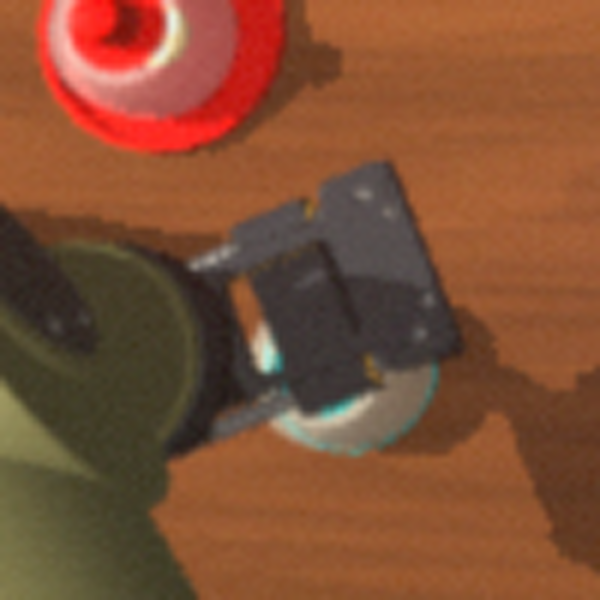

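```bash
python3 -m handwheel '[{"xyz":[-0.8,-0.45,-1.5],"angular":[-0.58,0.47,0]},{"xyz":[0,0,-0.5],"angular":[0,0,0]},{"xyz":[0,0,0],"angular":[0,0,0]}]'
python3 st.py; python3 snap.py d2 "(.37,.284,.08)"; python3 ov.py side d2o 224 256 .3695,.284,0,.038 .3695,.284,.084,.011 .3695,.284,.05,.0205
```

```text
time: 9.08
position: [0.3728, 0.2876, 0.1085]
tool_rot: [0.894, 1.381, -0.884]
ft_force: [-0.3, -0.8, 0.8]
grip_width: 0.552
t 9.08 p [0.3728 0.2876 0.1085] x [ 0.004  0.005 -1.   ] jaw [ 0.414 -0.91  -0.003] fix(deg) [-0.29  0.24  0.  ] F [-0.3 -0.8  0.8] g 4.8 q7 -1.9
[0.3728 0.2876 0.1085]
top off 80 196
side off 224 256
```

View pics/d2o.png

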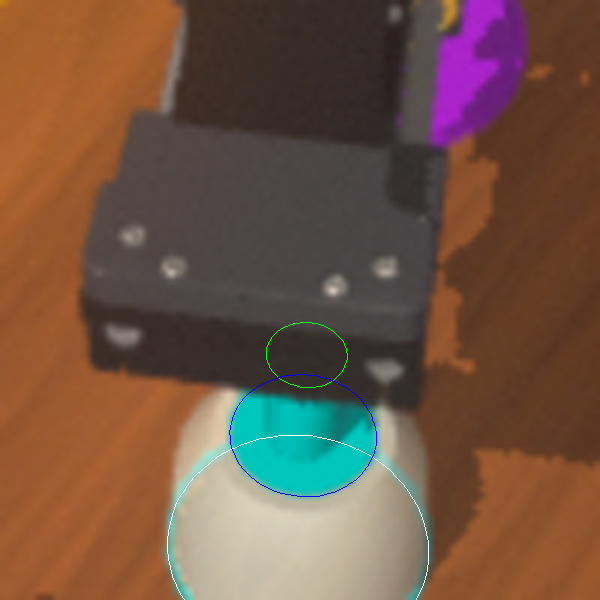

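```bash
python3 -m handwheel '[{"xyz":[-0.35,-0.4,-1],"angular":[-0.29,0.24,0]},{"xyz":[0,0,-0.3],"angular":[0,0,0]},{"xyz":[0,0,0],"angular":[0,0,0]}]'
python3 st.py
```

```text
time: 9.43
position: [0.3699, 0.2839, 0.0958]
tool_rot: [0.89, 1.38, -0.888]
ft_force: [-0.5, 1.0, -0.6]
grip_width: 0.552
t 9.43 p [0.3699 0.2839 0.0958] x [ 0.002  0.001 -1.   ] jaw [ 0.414 -0.91   0.   ] fix(deg) [-0.03  0.1   0.  ] F [-0.5  1.  -0.6] g 4.81 q7 -1.9
```

```bash
python3 -m handwheel '[{"xyz":[0,0,-1],"angular":[0,0.1,0]},{"xyz":[0,0,-1],"angular":[0,0,0]},{"xyz":[0,0,-1],"angular":[0,0,0]},{"xyz":[0,0,-0.6],"angular":[0,0,0]},{"xyz":[0,0,0],"angular":[0,0,0]}]'
python3 st.py; python3 snap.py d3 "(.37,.284,.06)"
```

```text
time: 9.85
position: [0.3697, 0.2834, 0.0557]
tool_rot: [0.89, 1.382, -0.89]
ft_force: [-0.5, -0.3, -0.2]
grip_width: 0.555
t 9.85 p [0.3697 0.2834 0.0557] x [-0.  0. -1.] jaw [ 0.414 -0.91  -0.   ] fix(deg) [-0.01 -0.01 -0.  ] F [-0.5 -0.3 -0.2] g 4.83 q7 -1.95
[0.3697 0.2834 0.0557]
top off 82 196
side off 223 263
```

View pics/d3_side.png

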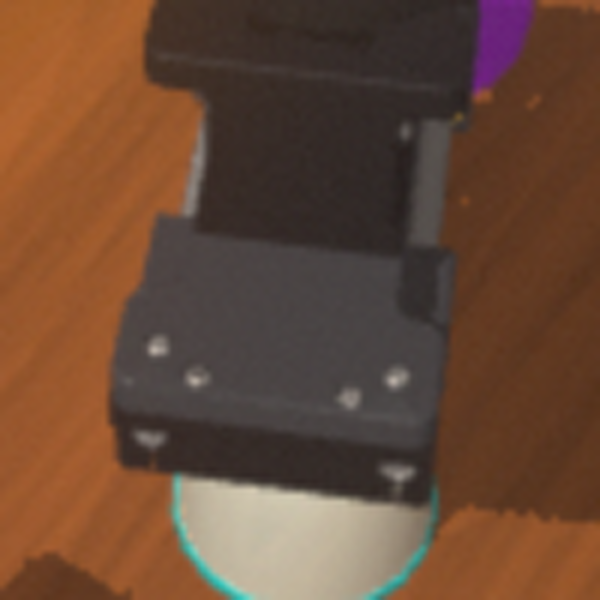

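View pics/d3_top.png

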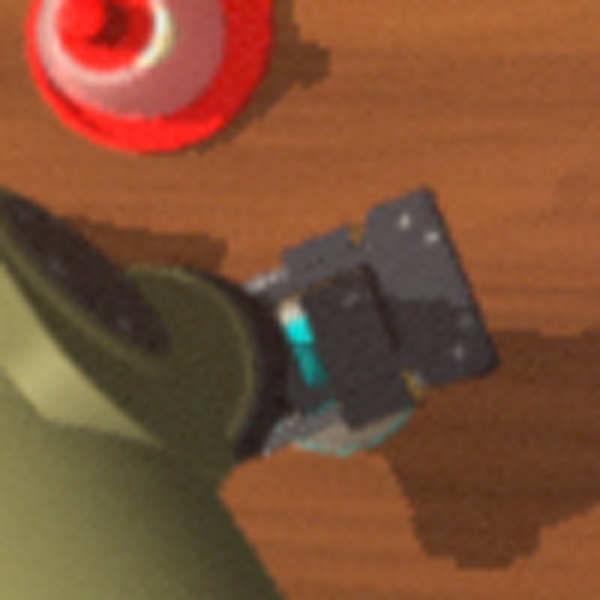

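Position and height are right and the cover hasn't moved. I'll close on the knob.

```bash
python3 -m handwheel '[{"xyz":[0,0,0],"angular":[0,0,0]},{"xyz":[0,0,0],"angular":[0,0,0]},{"xyz":[0,0,0],"angular":[0,0,0]},{"xyz":[0,0,0],"angular":[0,0,0]},{"xyz":[0,0,0],"angular":[0,0,0]}]' 1.5 15
python3 -m handwheel '[{"xyz":[0,0,0],"angular":[0,0,0]},{"xyz":[0,0,0],"angular":[0,0,0]},{"xyz":[0,0,0],"angular":[0,0,0]}]' 1.5 25
python3 st.py
python3 -m handwheel '[{"xyz":[0,0,0.5],"angular":[0,0,0]},{"xyz":[0,0,1],"angular":[0,0,0]},{"xyz":[0,0,2],"angular":[0,0,0]},{"xyz":[0,0,1],"angular":[0,0,0]},{"xyz":[0,0,0],"angular":[0,0,0]}]'
python3 st.py;python3 snap.py d4 "(.37,.284,.08)"
```

```text
time: 10.37
position: [0.3714, 0.2847, 0.0583]
tool_rot: [0.892, 1.379, -0.886]
ft_force: [0.3, -1.6, 0.4]
grip_width: 0.261
time: 10.62
position: [0.3714, 0.2846, 0.0584]
tool_rot: [0.892, 1.379, -0.886]
ft_force: [0.0, 0.7, -1.5]
grip_width: 0.241
t 10.62 p [0.3714 0.2846 0.0584] x [ 0.004  0.002 -1.   ] jaw [ 0.414 -0.91  -0.   ] fix(deg) [-0.12  0.23  0.  ] F [ 0.   0.7 -1.5] g 2.09 q7 -1.95
time: 11.03
position: [0.37, 0.2842, 0.1061]
tool_rot: [0.89, 1.381, -0.887]
ft_force: [-0.2, -0.1, -1.2]
grip_width: 0.244
t 11.03 p [0.37   0.2842 0.1061] x [ 0.001  0.001 -1.   ] jaw [ 0.414 -0.91  -0.001] fix(deg) [-0.07  0.08  0.  ] F [-0.2 -0.1 -1.2] g 2.12 q7 -1.89
[0.37   0.2842 0.1061]
top off 80 196
side off 224 256
```

View pics/d4_side.png

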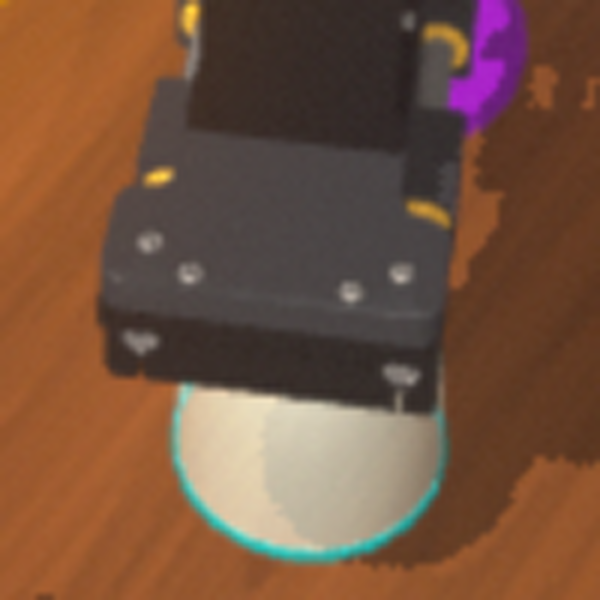

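```bash
python3 ov.py side d4o 224 256 .37,.2842,.0477,.038 .37,.2842,.0500,.038
```

```text
(no output)
```

View pics/d4o.png

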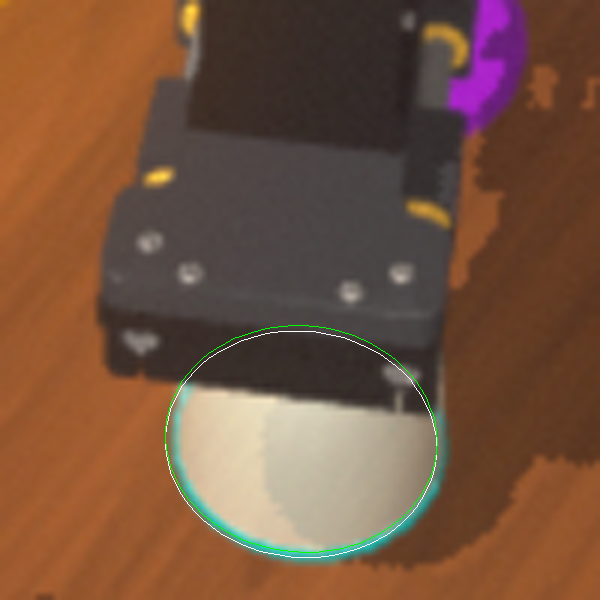

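```bash
python3 -m handwheel '[{"xyz":[0,0,2.5],"angular":[0,0,0]},{"xyz":[0,-0.5,3.5],"angular":[0,0,0]},{"xyz":[1,-1.7,2.5],"angular":[0,0,0]},{"xyz":[2,-3,0],"angular":[0,0,0]},{"xyz":[2,-3.2,0],"angular":[0,0,0]}]'
python3 -m handwheel '[{"xyz":[2,-3.2,0],"angular":[0,0,0]},{"xyz":[2,-3.2,0],"angular":[0,0,0]},{"xyz":[2,-3.2,0],"angular":[0,0,0]},{"xyz":[2,-3.2,0],"angular":[0,0,0]},{"xyz":[2,-3.2,0],"angular":[0,0,0]}]'
python3 st.py
```

```text
time: 11.55
position: [0.4125, 0.2029, 0.1892]
tool_rot: [0.872, 1.394, -0.881]
ft_force: [-0.2, -0.4, -2.2]
grip_width: 0.243
time: 11.97
position: [0.5143, 0.0356, 0.1868]
tool_rot: [0.867, 1.395, -0.879]
ft_force: [0.7, 0.9, -1.0]
grip_width: 0.248
t 11.97 p [0.5143 0.0356 0.1868] x [-0.009 -0.003 -1.   ] jaw [ 0.434 -0.901 -0.002] fix(deg) [ 0.15 -0.52  0.  ] F [ 0.7  0.9 -1. ] g 2.16 q7 -1.28
```

```bash
python3 -m handwheel '[{"xyz":[2.2,-3.3,0],"angular":[0.15,-0.5,0]},{"xyz":[2.2,-3.3,0],"angular":[0,0,0]},{"xyz":[2.2,-3.3,0],"angular":[0,0,0]},{"xyz":[2.2,-3.3,0],"angular":[0,0,0]},{"xyz":[1.5,-2.2,0],"angular":[0,0,0]}]'
python3 -m handwheel '[{"xyz":[0.3,-1,-1.5],"angular":[0,0,0]},{"xyz":[0,0,-2],"angular":[0,0,0]},{"xyz":[0,0,0],"angular":[0,0,0]}]'
python3 st.py
```

```text
time: 12.38
position: [0.6184, -0.1306, 0.1796]
tool_rot: [0.87, 1.394, -0.882]
ft_force: [0.8, -0.4, -1.1]
grip_width: 0.244
time: 12.63
position: [0.6216, -0.1501, 0.1374]
tool_rot: [0.876, 1.393, -0.894]
ft_force: [-1.8, 0.4, -2.7]
grip_width: 0.247
t 12.63 p [ 0.6216 -0.1501  0.1374] x [-0.014 -0.004 -1.   ] jaw [ 0.421 -0.907 -0.002] fix(deg) [ 0.22 -0.78  0.  ] F [-1.8  0.4 -2.7] g 2.15 q7 -1.04
```

```bash
python3 -m handwheel '[{"xyz":[0.8,0.55,-2],"angular":[0.22,-0.78,0]},{"xyz":[0,0,-2],"angular":[0,0,0]},{"xyz":[0,0,-1],"angular":[0,0,0]},{"xyz":[0,0,0],"angular":[0,0,0]}]'
python3 st.py;python3 snap.py e1 "(.631,-.144,.03)"
```

```text
time: 12.97
position: [0.6257, -0.1404, 0.0818]
tool_rot: [0.882, 1.393, -0.883]
ft_force: [0.2, 0.7, -1.5]
grip_width: 0.245
t 12.97 p [ 0.6257 -0.1404  0.0818] x [-0.007  0.004 -1.   ] jaw [ 0.423 -0.906 -0.006] fix(deg) [-0.2  -0.43 -0.  ] F [ 0.2  0.7 -1.5] g 2.13 q7 -1.06
[ 0.6257 -0.1404  0.0818]
top off 249 102
side off 224 117
```

View pics/e1_side.png

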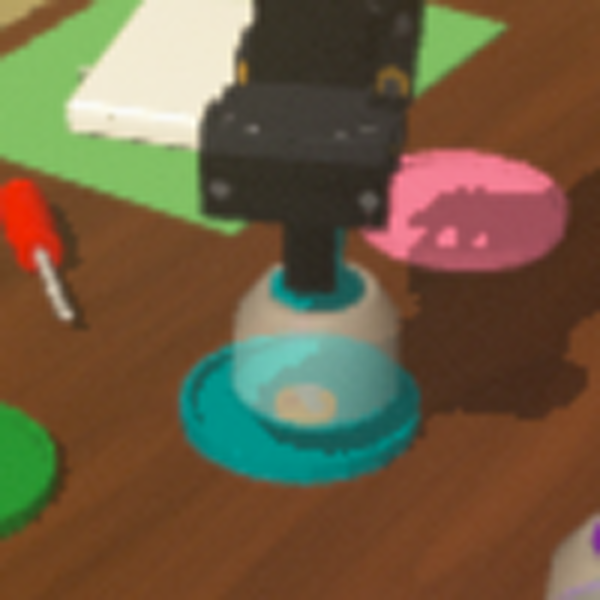

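View pics/e1_top.png

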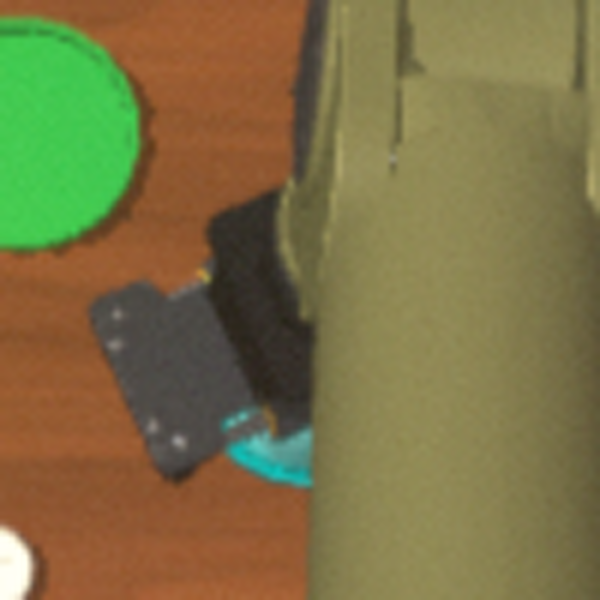

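```bash
python3 ov.py side e1o 224 117 .6257,-.1404,.0234,.038 .6257,-.1404,.0734,.0205 .6293,-.1437,.0105,.014 .6307,-.1397,.010,.054
```

```text
(no output)
```

View pics/e1o.png

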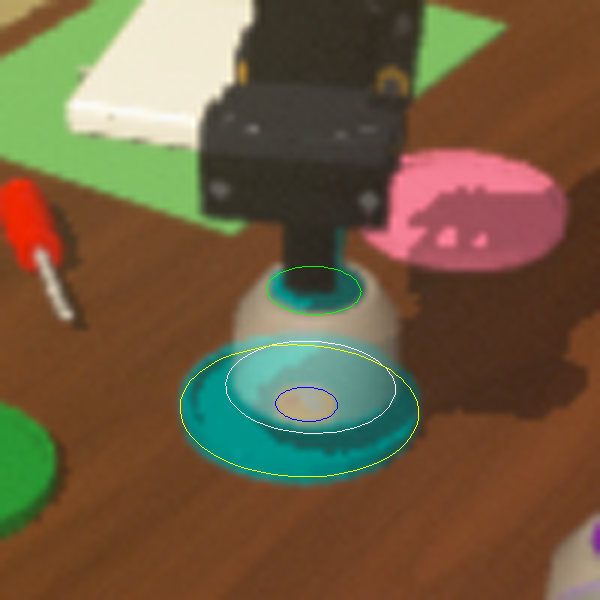

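```bash
python3 -m handwheel '[{"xyz":[0.5,-0.3,-0.5],"angular":[-0.2,-0.43,0]},{"xyz":[0,0,-0.2],"angular":[0,0,0]},{"xyz":[0,0,0],"angular":[0,0,0]}]'
python3 st.py
```

```text
time: 13.32
position: [0.635, -0.1438, 0.0809]
tool_rot: [0.882, 1.375, -0.877]
ft_force: [-0.0, -0.4, -2.5]
grip_width: 0.241
t 13.32 p [ 0.635  -0.1438  0.0809] x [ 0.01  -0.003 -1.   ] jaw [ 0.424 -0.906  0.007] fix(deg) [0.17 0.59 0.  ] F [-0.  -0.4 -2.5] g 2.1 q7 -1.06
```

```bash
python3 -m handwheel '[{"xyz":[-0.3,0.0,-0.3],"angular":[0.1,0.4,0]},{"xyz":[0,0,0],"angular":[0,0,0]},{"xyz":[0,0,0],"angular":[0,0,0]}]'
python3 st.py
python3 -m handwheel '[{"xyz":[0,0,0],"angular":[0,0,0]}]'
python3 st.py
```

```text
time: 13.57
position: [0.633, -0.1442, 0.0797]
tool_rot: [0.881, 1.379, -0.879]
ft_force: [0.7, 0.3, -1.4]
grip_width: 0.244
t 13.57 p [ 0.633  -0.1442  0.0797] x [ 0.006 -0.002 -1.   ] jaw [ 0.424 -0.906  0.004] fix(deg) [0.11 0.34 0.  ] F [ 0.7  0.3 -1.4] g 2.12 q7 -1.06
time: 13.65
position: [0.633, -0.1443, 0.0799]
tool_rot: [0.882, 1.379, -0.879]
ft_force: [-0.3, -0.5, -1.2]
grip_width: 0.248
t 13.65 p [ 0.633  -0.1443  0.0799] x [ 0.006 -0.002 -1.   ] jaw [ 0.424 -0.906  0.004] fix(deg) [0.12 0.35 0.  ] F [-0.3 -0.5 -1.2] g 2.16 q7 -1.06
```

```bash
python3 -m handwheel '[{"xyz":[-0.2,0.05,-0.7],"angular":[0.12,0.35,0]},{"xyz":[0,0,-0.3],"angular":[0,0,0]},{"xyz":[0,0,-0.3],"angular":[0,0,0]},{"xyz":[0,0,0],"angular":[0,0,0]}]'
python3 st.py;python3 snap.py e2 "(.631,-.144,.03)"
```

```text
time: 13.98
position: [0.6308, -0.144, 0.0659]
tool_rot: [0.881, 1.385, -0.881]
ft_force: [-0.2, -0.2, -1.5]
grip_width: 0.247
t 13.98 p [ 0.6308 -0.144   0.0659] x [-0.  0. -1.] jaw [ 0.423 -0.906 -0.   ] fix(deg) [-0.   -0.01 -0.  ] F [-0.2 -0.2 -1.5] g 2.15 q7 -1.06
[ 0.6308 -0.144   0.0659]
top off 249 102
side off 224 117
```

View pics/e2_side.png

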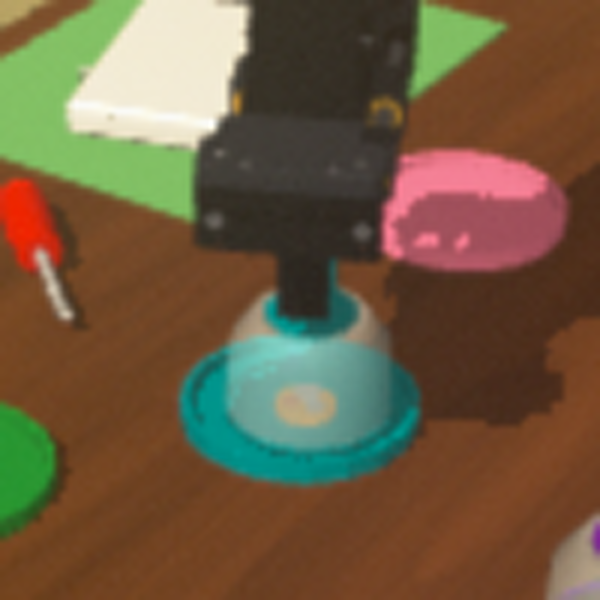

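```bash
python3 -m handwheel '[{"xyz":[0.1,0.1,-0.15],"angular":[0,0,0]},{"xyz":[0,0,-0.1],"angular":[0,0,0]},{"xyz":[0,0,0],"angular":[0,0,0]}]'
python3 st.py
python3 -m handwheel '[{"xyz":[0,0,-0.12],"angular":[0,0,0]},{"xyz":[0,0,0],"angular":[0,0,0]}]'
python3 st.py
```

```text
time: 14.33
position: [0.6328, -0.1429, 0.0642]
tool_rot: [0.882, 1.383, -0.881]
ft_force: [-0.1, -0.6, -1.4]
grip_width: 0.245
t 14.33 p [ 0.6328 -0.1429  0.0642] x [ 0.002 -0.    -1.   ] jaw [ 0.424 -0.906  0.001] fix(deg) [0.01 0.09 0.  ] F [-0.1 -0.6 -1.4] g 2.13 q7 -1.07
time: 14.5
position: [0.633, -0.1428, 0.063]
tool_rot: [0.882, 1.383, -0.88]
ft_force: [0.3, 0.3, -0.8]
grip_width: 0.248
t 14.5 p [ 0.633  -0.1428  0.063 ] x [ 0.002 -0.    -1.   ] jaw [ 0.424 -0.906  0.001] fix(deg) [0.01 0.1  0.  ] F [ 0.3  0.3 -0.8] g 2.15 q7 -1.07
```

```bash
python3 -m handwheel '[{"xyz":[-0.1,0,-0.12],"angular":[0,0,0]},{"xyz":[0,0,0],"angular":[0,0,0]}]'
python3 st.py
python3 -m handwheel '[{"xyz":[0,0,-0.12],"angular":[0,0,0]},{"xyz":[0,0,0],"angular":[0,0,0]}]'
python3 st.py;python3 snap.py e3 "(.631,-.144,.03)"
```

```text
time: 14.67
position: [0.6328, -0.143, 0.0625]
tool_rot: [0.882, 1.381, -0.88]
ft_force: [0.4, -0.7, -0.7]
grip_width: 0.244
t 14.67 p [ 0.6328 -0.143   0.0625] x [ 0.004 -0.001 -1.   ] jaw [ 0.424 -0.906  0.002] fix(deg) [0.03 0.21 0.  ] F [ 0.4 -0.7 -0.7] g 2.12 q7 -1.07
time: 14.83
position: [0.633, -0.143, 0.0624]
tool_rot: [0.882, 1.381, -0.879]
ft_force: [-1.2, 1.0, -0.5]
grip_width: 0.241
t 14.83 p [ 0.633  -0.143   0.0624] x [ 0.004 -0.001 -1.   ] jaw [ 0.424 -0.906  0.003] fix(deg) [0.05 0.25 0.  ] F [-1.2  1.  -0.5] g 2.1 q7 -1.07
[ 0.633  -0.143   0.0624]
top off 249 102
side off 224 117
```

View pics/e3_side.png

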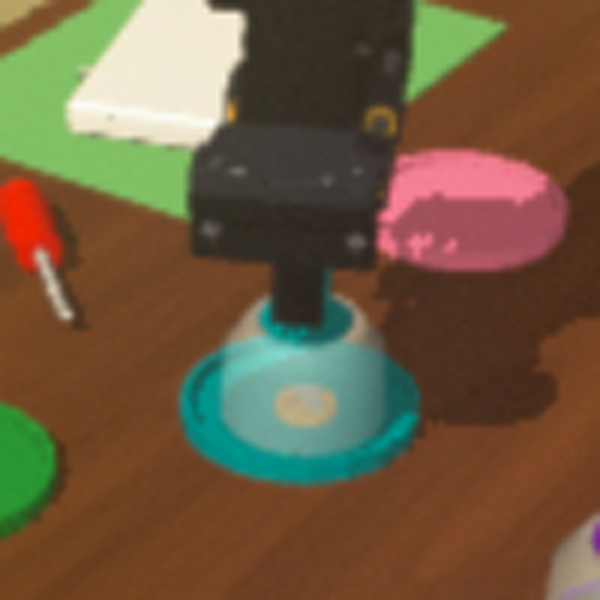

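Contact came at the predicted height, with the cover at column 304 and the movement at 306. Releasing.

```bash
python3 -m handwheel '[{"xyz":[0,0,0],"angular":[0,0,0]},{"xyz":[0,0,0],"angular":[0,0,0]},{"xyz":[0,0,0],"angular":[0,0,0]},{"xyz":[0,0,0],"angular":[0,0,0]}]' 4.6
python3 -m handwheel '[{"xyz":[0,0,1],"angular":[0,0,0]},{"xyz":[0,0,2],"angular":[0,0,0]},{"xyz":[0,0,3],"angular":[0,0,0]},{"xyz":[0,0,3],"angular":[0,0,0]},{"xyz":[0,0,2],"angular":[0,0,0]}]'
python3 -m handwheel '[{"xyz":[-3,1,0],"angular":[0,0,0]},{"xyz":[-3.5,1,0],"angular":[0,0,0]},{"xyz":[-3.5,1,0],"angular":[0,0,0]},{"xyz":[-3,1,0],"angular":[0,0,0]},{"xyz":[0,0,0],"angular":[0,0,0]}]'
python3 st.py;python3 snap.py e4 "(.631,-.144,.03)"
python3 - <<'E'
from h import *
cv2.imwrite("pics/full1.png",cv2.hconcat([load("top")[0],load("side")[0]])[:, :])
E
```

```text
time: 15.27
position: [0.6333, -0.1433, 0.0621]
tool_rot: [0.882, 1.38, -0.879]
ft_force: [0.6, 0.3, 0.4]
grip_width: 0.46
time: 15.68
position: [0.6279, -0.1422, 0.171]
tool_rot: [0.88, 1.393, -0.884]
ft_force: [1.7, -0.1, 0.9]
grip_width: 0.531
time: 16.1
position: [0.499, -0.1014, 0.1812]
tool_rot: [0.883, 1.378, -0.877]
ft_force: [0.3, 0.5, -0.7]
grip_width: 0.529
t 16.1 p [ 0.499  -0.1014  0.1812] x [ 0.008 -0.001 -1.   ] jaw [ 0.424 -0.906  0.004] fix(deg) [0.06 0.46 0.  ] F [ 0.3  0.5 -0.7] g 4.6 q7 -1.0
[ 0.499  -0.1014  0.1812]
top off 249 102
side off 224 117
```

View pics/e4_side.png

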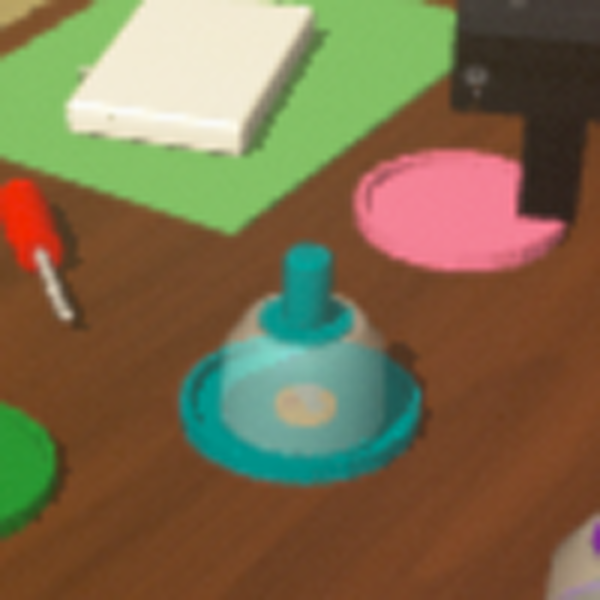

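View pics/e4_top.png

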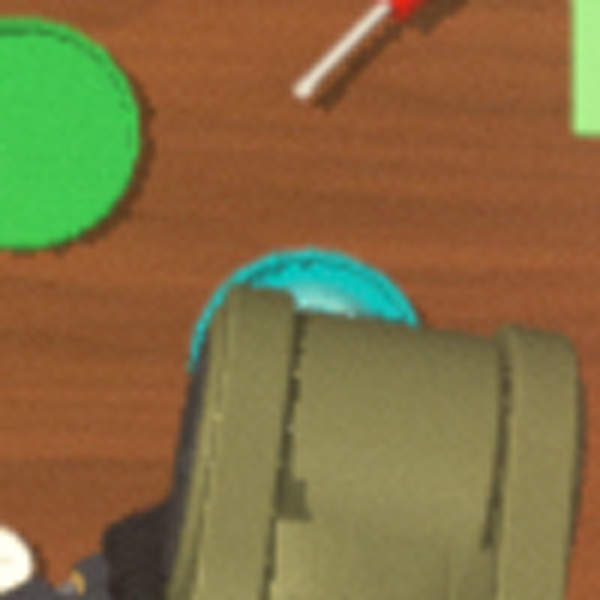

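The teal cover stands upright in its tray. Purple is last.

```bash
python3 ovs.py top s5 225 185 .4365,-.0800,0,.038 .4365,-.08,.084,.011 .4365,-.08,.05,.0205
python3 ovs.py side s6 280 160 .4365,-.08,0,.038 .4365,-.08,.084,.011 .4365,-.08,.05,.0205
python3 - <<'E'
import cv2;a=cv2.imread("pics/s5.png")[60:540,:];b=cv2.imread("pics/s6.png")[100:580,:]
cv2.imwrite("pics/s56.png",cv2.hconcat([a[:,100:500],b[:,100:500]]))
E
```

```text
(no output)
```

View pics/s56.png

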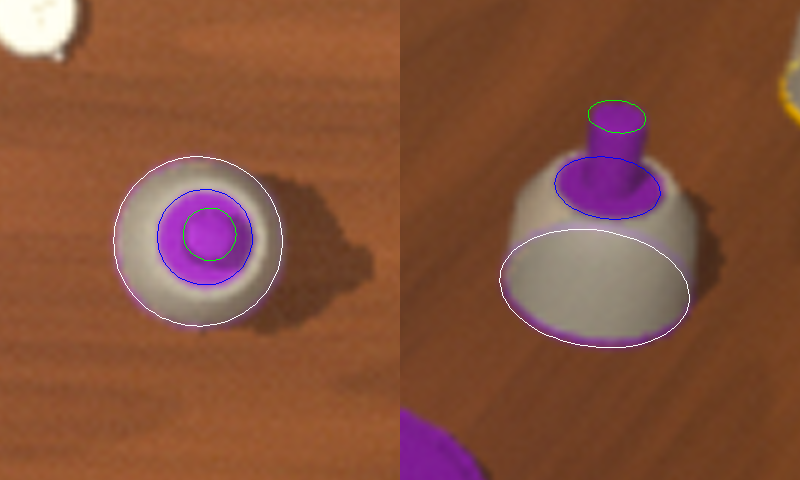

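```bash
python3 -m handwheel '[{"xyz":[-3,1,0],"angular":[0,0.4,0]},{"xyz":[-2.5,1,-2],"angular":[0,0,0]},{"xyz":[-0.4,0.2,-3],"angular":[0,0,0]},{"xyz":[0,0,-1],"angular":[0,0,0]},{"xyz":[0,0,0],"angular":[0,0,0]}]' 4.6
python3 st.py
```

```text
time: 16.62
position: [0.4509, -0.0825, 0.1247]
tool_rot: [0.886, 1.368, -0.874]
ft_force: [-1.3, -0.3, -0.1]
grip_width: 0.527
t 16.62 p [ 0.4509 -0.0825  0.1247] x [ 0.018 -0.003 -1.   ] jaw [ 0.422 -0.906  0.01 ] fix(deg) [0.15 1.01 0.  ] F [-1.3 -0.3 -0.1] g 4.58 q7 -1.01
```

```bash
python3 -m handwheel '[{"xyz":[-1.3,0.3,-1],"angular":[0.15,1,0]},{"xyz":[0,0,-0.3],"angular":[0,0,0]},{"xyz":[0,0,0],"angular":[0,0,0]}]'
python3 st.py
python3 -m handwheel '[{"xyz":[0,0,0],"angular":[0,0,0]}]'
python3 st.py
```

```text
time: 16.87
position: [0.4428, -0.0805, 0.1139]
tool_rot: [0.884, 1.382, -0.88]
ft_force: [0.6, -1.2, 1.0]
grip_width: 0.533
t 16.87 p [ 0.4428 -0.0805  0.1139] x [ 0.004  0.001 -1.   ] jaw [ 0.422 -0.906  0.001] fix(deg) [-0.05  0.22  0.  ] F [ 0.6 -1.2  1. ] g 4.64 q7 -1.01
time: 16.95
position: [0.4444, -0.0808, 0.1147]
tool_rot: [0.885, 1.38, -0.879]
ft_force: [-0.1, 0.6, -0.3]
grip_width: 0.522
t 16.95 p [ 0.4444 -0.0808  0.1147] x [ 0.005  0.001 -1.   ] jaw [ 0.422 -0.907  0.001] fix(deg) [-0.06  0.31  0.  ] F [-0.1  0.6 -0.3] g 4.54 q7 -1.01
```

```bash
python3 -m handwheel '[{"xyz":[-0.75,0.15,-0.5],"angular":[0,0.3,0]},{"xyz":[0,0,-0.3],"angular":[0,0,0]},{"xyz":[0,0,0],"angular":[0,0,0]}]'
python3 st.py; python3 snap.py f1 "(.437,-.08,.06)"
```

```text
time: 17.2
position: [0.4399, -0.0799, 0.1086]
tool_rot: [0.885, 1.38, -0.88]
ft_force: [0.0, -0.1, -0.4]
grip_width: 0.53
t 17.2 p [ 0.4399 -0.0799  0.1086] x [ 0.005  0.001 -1.   ] jaw [ 0.422 -0.907  0.002] fix(deg) [-0.03  0.29  0.  ] F [ 0.  -0.1 -0.4] g 4.61 q7 -1.01
[ 0.4399 -0.0799  0.1086]
top off 225 173
side off 281 143
```

View pics/f1_side.png

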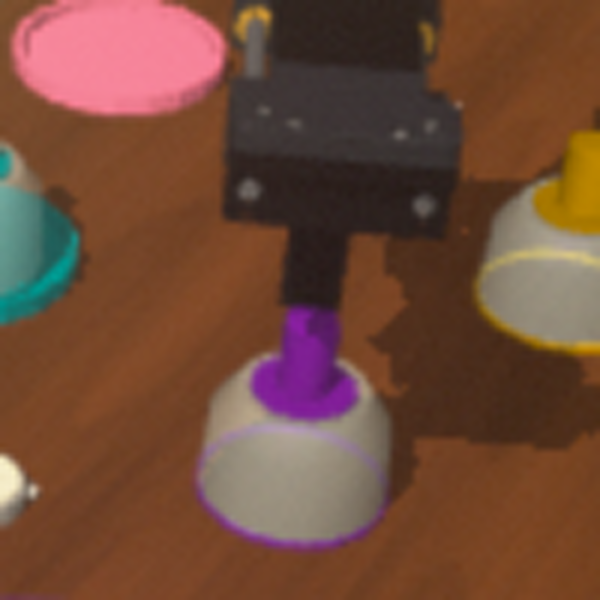

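```bash
python3 -m handwheel '[{"xyz":[-0.2,0.05,-1.5],"angular":[0,0.3,0]},{"xyz":[0,0,-1.5],"angular":[0,0,0]},{"xyz":[0,0,-1],"angular":[0,0,0]},{"xyz":[0,0,-0.6],"angular":[0,0,0]},{"xyz":[0,0,0],"angular":[0,0,0]}]'
python3 st.py; python3 snap.py f2 "(.437,-.08,.06)"
```

```text
time: 17.72
position: [0.4395, -0.0798, 0.0627]
tool_rot: [0.884, 1.38, -0.881]
ft_force: [-0.2, 0.8, 0.1]
grip_width: 0.527
t 17.72 p [ 0.4395 -0.0798  0.0627] x [ 0.004 -0.001 -1.   ] jaw [ 0.422 -0.907  0.002] fix(deg) [0.05 0.22 0.  ] F [-0.2  0.8  0.1] g 4.58 q7 -1.04
[ 0.4395 -0.0798  0.0627]
top off 225 173
side off 281 143
```

View pics/f2_side.png

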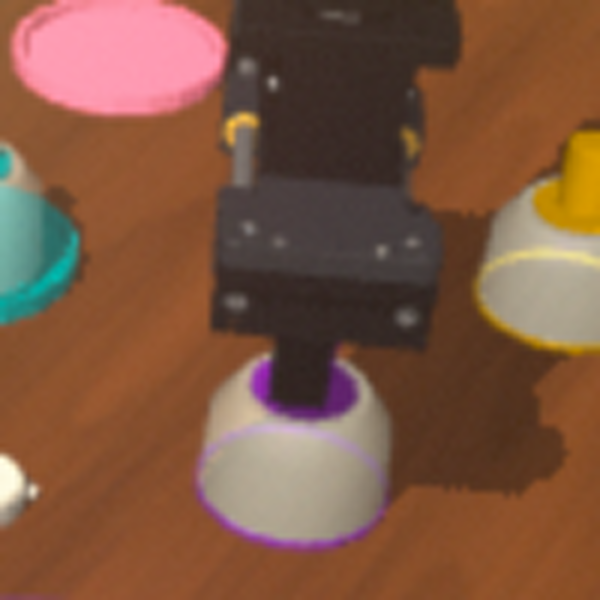

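```bash
python3 -m handwheel '[{"xyz":[-0.2,0.05,-0.5],"angular":[0,0.2,0]},{"xyz":[0,0,-0.2],"angular":[0,0,0]},{"xyz":[0,0,0],"angular":[0,0,0]}]'
python3 st.py
python3 -m handwheel '[{"xyz":[0,0,0],"angular":[0,0,0]},{"xyz":[0,0,0],"angular":[0,0,0]},{"xyz":[0,0,0],"angular":[0,0,0]},{"xyz":[0,0,0],"angular":[0,0,0]},{"xyz":[0,0,0],"angular":[0,0,0]}]' 1.5 15
python3 -m handwheel '[{"xyz":[0,0,0],"angular":[0,0,0]},{"xyz":[0,0,0],"angular":[0,0,0]},{"xyz":[0,0,0],"angular":[0,0,0]}]' 1.5 25
python3 st.py
```

```text
time: 18.07
position: [0.4396, -0.0798, 0.0579]
tool_rot: [0.883, 1.379, -0.882]
ft_force: [0.5, 1.1, 0.1]
grip_width: 0.527
t 18.07 p [ 0.4396 -0.0798  0.0579] x [ 0.005 -0.002 -1.   ] jaw [ 0.421 -0.907  0.004] fix(deg) [0.12 0.28 0.  ] F [0.5 1.1 0.1] g 4.58 q7 -1.04
time: 18.48
position: [0.4404, -0.0798, 0.0588]
tool_rot: [0.883, 1.377, -0.881]
ft_force: [0.1, -0.9, -2.3]
grip_width: 0.248
time: 18.73
position: [0.4403, -0.0798, 0.0587]
tool_rot: [0.883, 1.377, -0.881]
ft_force: [-0.7, -0.4, -0.4]
grip_width: 0.24
t 18.73 p [ 0.4403 -0.0798  0.0587] x [ 0.007 -0.003 -1.   ] jaw [ 0.421 -0.907  0.005] fix(deg) [0.15 0.37 0.  ] F [-0.7 -0.4 -0.4] g 2.09 q7 -1.04
```

```bash
python3 -m handwheel '[{"xyz":[0,0,0.5],"angular":[0,0,0]},{"xyz":[0,0,1.5],"angular":[0,0,0]},{"xyz":[0,0,2.5],"angular":[0,0,0]},{"xyz":[0,0,2.5],"angular":[0,0,0]},{"xyz":[0,1,1.5],"angular":[0,0,0]}]'
python3 -m handwheel '[{"xyz":[0.2,3,0],"angular":[0,0,0]},{"xyz":[0.2,3.5,0],"angular":[0,0,0]},{"xyz":[0.2,3.5,0],"angular":[0,0,0]},{"xyz":[0.2,3,0],"angular":[0,0,0]},{"xyz":[0,2,0],"angular":[0,0,0]}]'
python3 -m handwheel '[{"xyz":[0,0,0],"angular":[0,0,0]}]'
python3 st.py
```

```text
time: 19.15
position: [0.4346, -0.0703, 0.1426]
tool_rot: [0.883, 1.389, -0.888]
ft_force: [1.5, -1.1, -2.1]
grip_width: 0.245
time: 19.57
position: [0.445, 0.0806, 0.1495]
tool_rot: [0.893, 1.374, -0.893]
ft_force: [-0.3, -0.5, -1.2]
grip_width: 0.245
time: 19.65
position: [0.4446, 0.0858, 0.1501]
tool_rot: [0.89, 1.377, -0.886]
ft_force: [0.5, 1.0, -1.6]
grip_width: 0.249
t 19.65 p [0.4446 0.0858 0.1501] x [ 0.005 -0.001 -1.   ] jaw [ 0.415 -0.91   0.003] fix(deg) [0.04 0.31 0.  ] F [ 0.5  1.  -1.6] g 2.16 q7 -1.37
```

```bash
python3 -m handwheel '[{"xyz":[1,0.7,-2],"angular":[0,0,0]},{"xyz":[0,0,-2.5],"angular":[0,0,0]},{"xyz":[0,0,-1.5],"angular":[0,0,0]},{"xyz":[0,0,0],"angular":[0,0,0]}]'
python3 -m handwheel '[{"xyz":[0,0,0],"angular":[0,0,0]}]'
python3 st.py;python3 snap.py g1 "(.455,.093,.03)"
```

```text
time: 19.98
position: [0.456, 0.0938, 0.0906]
tool_rot: [0.887, 1.373, -0.881]
ft_force: [-0.3, -0.7, -1.4]
grip_width: 0.245
time: 20.07
position: [0.4555, 0.0933, 0.0904]
tool_rot: [0.887, 1.374, -0.883]
ft_force: [-0.0, -0.3, -0.6]
grip_width: 0.246
t 20.07 p [0.4555 0.0933 0.0904] x [ 0.009 -0.002 -1.   ] jaw [ 0.418 -0.908  0.006] fix(deg) [0.14 0.49 0.  ] F [-0.  -0.3 -0.6] g 2.14 q7 -1.44
[0.4555 0.0933 0.0904]
top off 159 165
side off 236 192
```

View pics/g1_side.png

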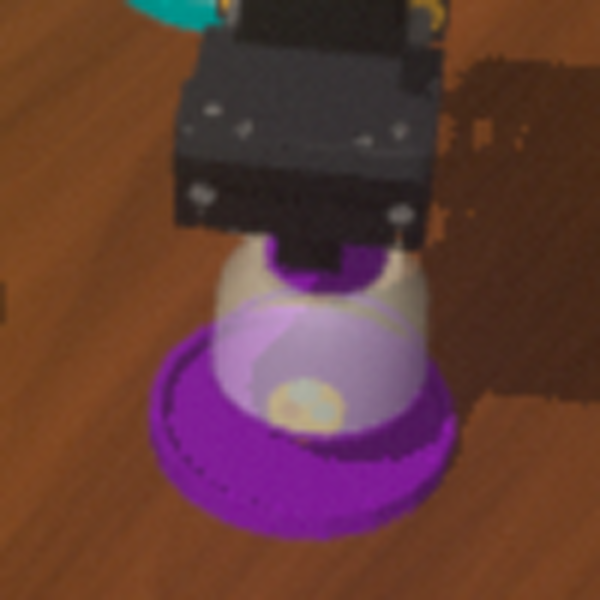

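View pics/g1_top.png

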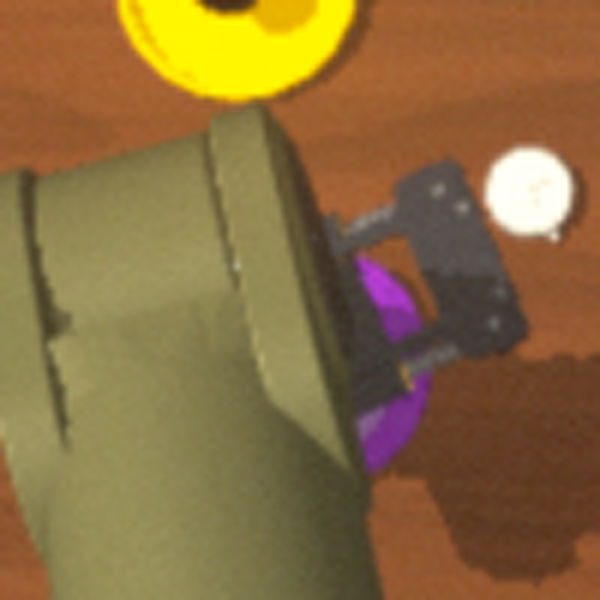

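```bash
python3 -m handwheel '[{"xyz":[0.3,0.2,-0.7],"angular":[0,0.1,0]},{"xyz":[0,0,-0.6],"angular":[0,0,0]},{"xyz":[0,0,-0.4],"angular":[0,0,0]},{"xyz":[0,0,0],"angular":[0,0,0]}]'
python3 st.py
python3 -m handwheel '[{"xyz":[0,0,0],"angular":[0,0,0]}]'
python3 st.py;python3 snap.py g2 "(.455,.093,.03)"; python3 ov.py side g2o 236 192 .457,.0945,.016,.038 .4538,.0933,.0105,.014 .4538,.0933,.004,.014 .4538,.0933,.004,.038
```

```text
time: 20.5
position: [0.462, 0.0945, 0.0757]
tool_rot: [0.89, 1.368, -0.882]
ft_force: [-0.1, 1.0, -1.6]
grip_width: 0.249
t 20.5 p [0.462  0.0945 0.0757] x [ 0.014 -0.003 -1.   ] jaw [ 0.416 -0.909  0.009] fix(deg) [0.18 0.82 0.  ] F [-0.1  1.  -1.6] g 2.17 q7 -1.46
time: 20.58
position: [0.462, 0.0944, 0.0756]
tool_rot: [0.89, 1.368, -0.882]
ft_force: [0.4, 0.7, -1.6]
grip_width: 0.246
t 20.58 p [0.462  0.0944 0.0756] x [ 0.014 -0.003 -1.   ] jaw [ 0.416 -0.91   0.009] fix(deg) [0.18 0.81 0.  ] F [ 0.4  0.7 -1.6] g 2.14 q7 -1.46
[0.462  0.0944 0.0756]
top off 159 165
side off 236 192
```

View pics/g2o.png

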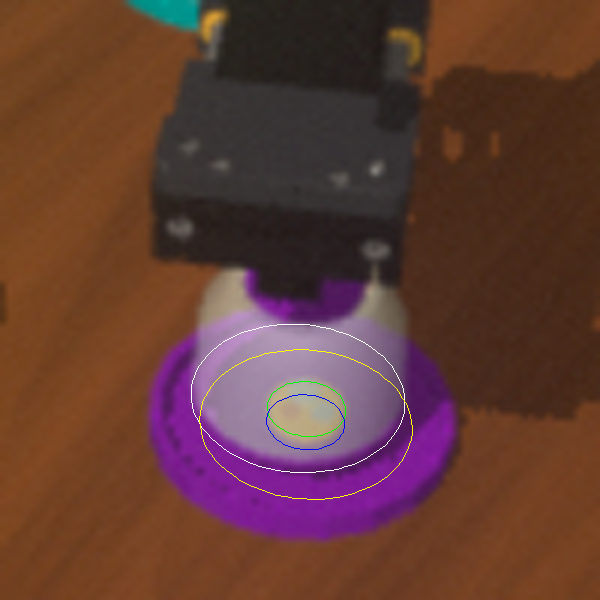

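```bash
python3 -m handwheel '[{"xyz":[-0.3,0,-0.3],"angular":[0.05,0.6,0]},{"xyz":[0,0,-0.2],"angular":[0,0,0]},{"xyz":[0,0,0],"angular":[0,0,0]}]'
python3 st.py
python3 -m handwheel '[{"xyz":[0,0,-0.2],"angular":[0,0,0]},{"xyz":[0,0,0],"angular":[0,0,0]}]'
python3 st.py;python3 snap.py g3 "(.455,.093,.03)"
```

```text
time: 20.93
position: [0.459, 0.0945, 0.0708]
tool_rot: [0.887, 1.378, -0.887]
ft_force: [-0.3, 0.4, -1.5]
grip_width: 0.243
t 20.93 p [0.459  0.0945 0.0708] x [ 0.004 -0.002 -1.   ] jaw [ 0.416 -0.91   0.004] fix(deg) [0.13 0.21 0.  ] F [-0.3  0.4 -1.5] g 2.11 q7 -1.46
time: 21.1
position: [0.4589, 0.0944, 0.0686]
tool_rot: [0.887, 1.378, -0.887]
ft_force: [-0.2, 0.0, -1.0]
grip_width: 0.245
t 21.1 p [0.4589 0.0944 0.0686] x [ 0.003 -0.002 -1.   ] jaw [ 0.416 -0.91   0.004] fix(deg) [0.13 0.2  0.  ] F [-0.2  0.  -1. ] g 2.13 q7 -1.47
[0.4589 0.0944 0.0686]
top off 159 165
side off 236 192
```

View pics/g3_side.png

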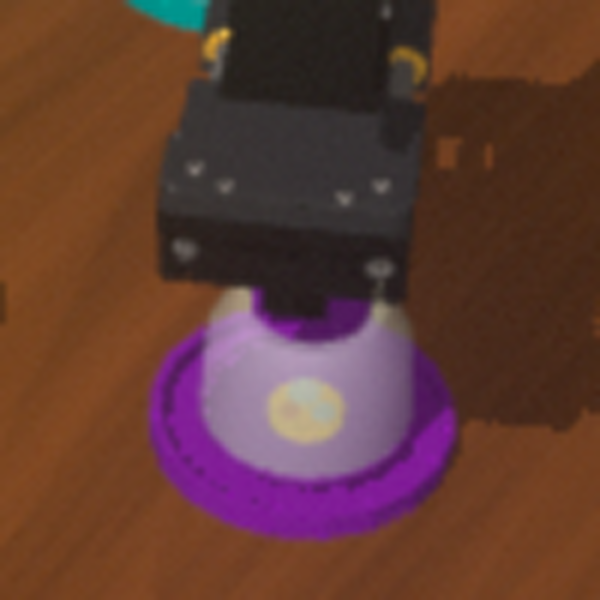

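```bash
python3 -m handwheel '[{"xyz":[0,0,-0.25],"angular":[0,-0.15,0]},{"xyz":[0,0,-0.15],"angular":[0,0,0]},{"xyz":[0,0,0],"angular":[0,0,0]}]'
python3 st.py
python3 -m handwheel '[{"xyz":[0,0,-0.12],"angular":[0,0,0]},{"xyz":[0,0,0],"angular":[0,0,0]}]'
python3 st.py
python3 -m handwheel '[{"xyz":[0,0,-0.1],"angular":[0,0,0]},{"xyz":[0,0,0],"angular":[0,0,0]}]'
python3 st.py;python3 snap.py g4 "(.455,.093,.03)"
```

```text
time: 21.45
position: [0.4594, 0.0946, 0.0647]
tool_rot: [0.889, 1.374, -0.885]
ft_force: [-0.1, -1.2, -1.4]
grip_width: 0.244
t 21.45 p [0.4594 0.0946 0.0647] x [ 0.008 -0.002 -1.   ] jaw [ 0.416 -0.909  0.005] fix(deg) [0.13 0.43 0.  ] F [-0.1 -1.2 -1.4] g 2.12 q7 -1.47
time: 21.62
position: [0.4593, 0.0946, 0.0633]
tool_rot: [0.889, 1.374, -0.885]
ft_force: [-0.7, 0.7, -0.4]
grip_width: 0.246
t 21.62 p [0.4593 0.0946 0.0633] x [ 0.007 -0.002 -1.   ] jaw [ 0.416 -0.909  0.005] fix(deg) [0.13 0.42 0.  ] F [-0.7  0.7 -0.4] g 2.14 q7 -1.47
time: 21.78
position: [0.4597, 0.0947, 0.0628]
tool_rot: [0.889, 1.374, -0.885]
ft_force: [-0.8, 0.3, -0.0]
grip_width: 0.245
t 21.78 p [0.4597 0.0947 0.0628] x [ 0.008 -0.002 -1.   ] jaw [ 0.416 -0.909  0.005] fix(deg) [0.12 0.46 0.  ] F [-0.8  0.3 -0. ] g 2.13 q7 -1.47
[0.4597 0.0947 0.0628]
top off 159 165
side off 236 192
```

View pics/g4_side.png

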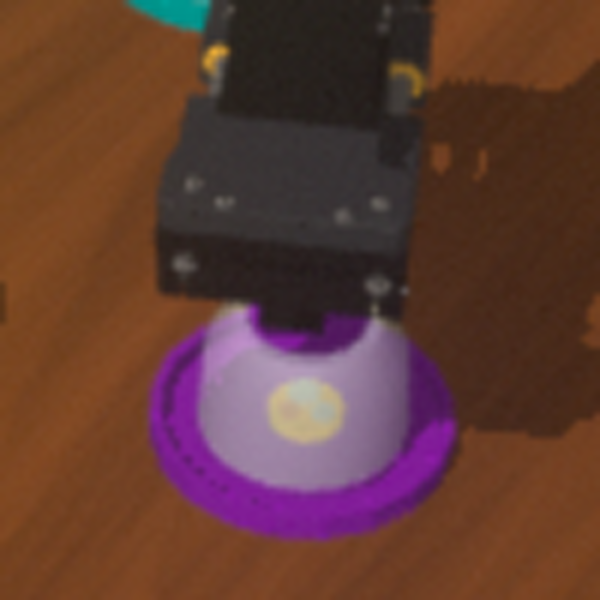

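Contact came at the predicted height, with the cover centred at about column 305 and the movement at 306. I'll nudge down slightly to seat it, release, and retreat upward.

```bash
python3 -m handwheel '[{"xyz":[0,0,-0.07],"angular":[0,0,0]},{"xyz":[0,0,0],"angular":[0,0,0]}]'
python3 -m handwheel '[{"xyz":[0,0,0],"angular":[0,0,0]},{"xyz":[0,0,0],"angular":[0,0,0]},{"xyz":[0,0,0],"angular":[0,0,0]},{"xyz":[0,0,0],"angular":[0,0,0]}]' 4.6
python3 st.py
python3 -m handwheel '[{"xyz":[0,0,1],"angular":[0,0,0]},{"xyz":[0,0,2],"angular":[0,0,0]},{"xyz":[0,0,3],"angular":[0,0,0]},{"xyz":[0,0,3],"angular":[0,0,0]},{"xyz":[0,0,3],"angular":[0,0,0]}]'
python3 -m handwheel '[{"xyz":[1,-3.5,1],"angular":[0,0,0]},{"xyz":[1,-3.5,1],"angular":[0,0,0]},{"xyz":[1,-3.5,0],"angular":[0,0,0]},{"xyz":[0,-3.5,0],"angular":[0,0,0]},{"xyz":[0,-3.5,0],"angular":[0,0,0]}]'
python3 -m handwheel '[{"xyz":[0,-3.5,0],"angular":[0,0,0]},{"xyz":[0,-3.5,0],"angular":[0,0,0]},{"xyz":[0,-3.5,0],"angular":[0,0,0]},{"xyz":[-1,-3.5,0],"angular":[0,0,0]},{"xyz":[-1,-3.5,0],"angular":[0,0,0]}]'
python3 -m handwheel '[{"xyz":[-1.5,-3.5,1],"angular":[0,0,0]},{"xyz":[-2,-3.5,1],"angular":[0,0,0]},{"xyz":[-2,-3.5,0],"angular":[0,0,0]},{"xyz":[-2,-3,0],"angular":[0,0,0]},{"xyz":[0,0,0],"angular":[0,0,0]}]'
python3 st.py; python3 snap.py z1 "(.455,.093,.03)"
python3 - <<'E'
from h import *
for n in("top","side"):cv2.imwrite(f"pics/{n}9.png",load(n)[0])
E
```

```text
time: 22.05
position: [0.4598, 0.0948, 0.0627]
tool_rot: [0.889, 1.374, -0.885]
ft_force: [-0.5, -0.1, -0.6]
grip_width: 0.244
time: 22.38
position: [0.4604, 0.0948, 0.0627]
tool_rot: [0.889, 1.372, -0.884]
ft_force: [-0.6, -0.1, -0.3]
grip_width: 0.459
t 22.38 p [0.4604 0.0948 0.0627] x [ 0.01  -0.002 -1.   ] jaw [ 0.416 -0.91   0.006] fix(deg) [0.13 0.56 0.  ] F [-0.6 -0.1 -0.3] g 3.99 q7 -1.47
time: 22.8
position: [0.4539, 0.0942, 0.1822]
tool_rot: [0.884, 1.386, -0.891]
ft_force: [0.7, -0.8, -0.2]
grip_width: 0.527
time: 23.22
position: [0.4901, -0.0755, 0.2184]
tool_rot: [0.876, 1.373, -0.86]
ft_force: [-0.5, 0.1, 0.7]
grip_width: 0.53
time: 23.63
position: [0.4711, -0.2583, 0.224]
tool_rot: [0.875, 1.366, -0.854]
ft_force: [1.1, -0.4, 0.2]
grip_width: 0.529
time: 24.05
position: [0.3876, -0.4072, 0.2487]
tool_rot: [0.878, 1.359, -0.863]
ft_force: [-1.3, -0.6, 0.5]
grip_width: 0.53
t 24.05 p [ 0.3876 -0.4072  0.2487] x [ 0.029 -0.008 -1.   ] jaw [ 0.432 -0.902  0.02 ] fix(deg) [0.45 1.66 0.  ] F [-1.3 -0.6  0.5] g 4.61 q7 -0.36
[ 0.3876 -0.4072  0.2487]
top off 159 165
side off 236 192
```

View pics/top9.png

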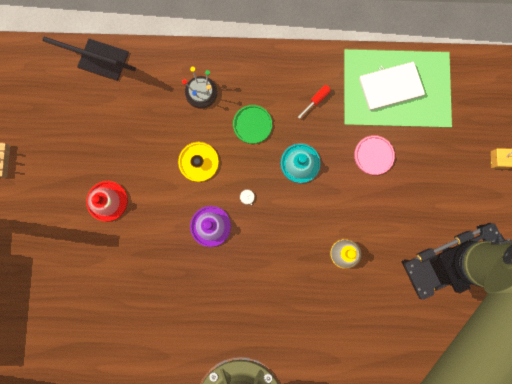

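View pics/side9.png

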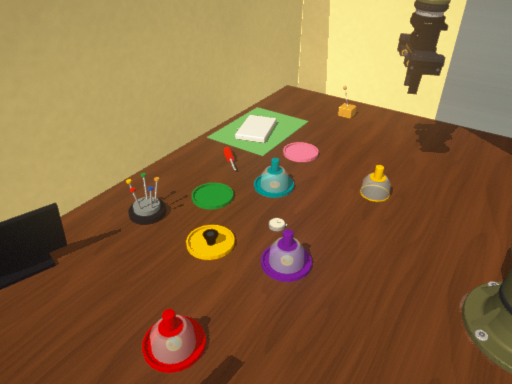

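View pics/z1_top.png

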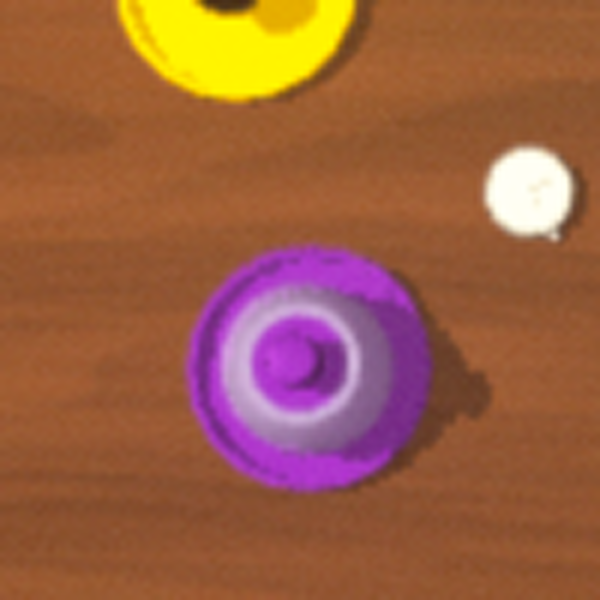

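View pics/z1_side.png

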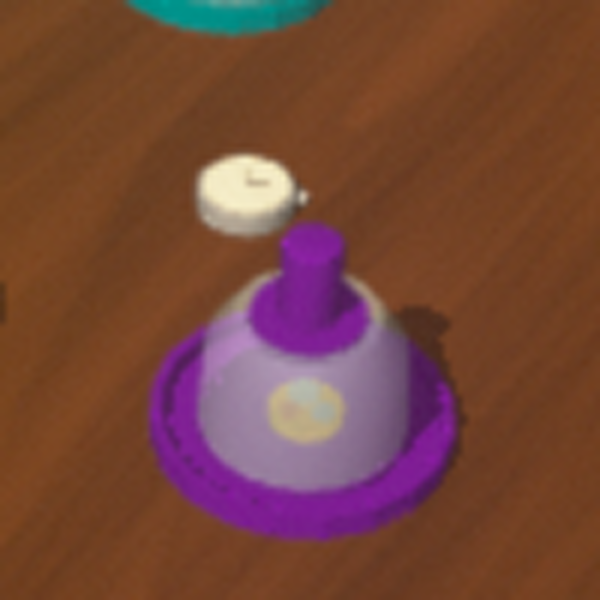

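Now a centring check in the unobstructed top view. I draw each cover's expected outline at the movement position measured in the first picture from the same camera.

```bash
i=0
for s in "250 112 .6309,-.1469" "160 175 .4555,.0910" "57 150 .5151,.3771"; do set -- $s; python3 ov.py top k$i $1 $2 $3,.004,.038 $3,.054,.0205 $3,.088,.011; i=$((i+1)); done
python3 -c "
import cv2;cv2.imwrite('pics/k.png',cv2.hconcat([cv2.imread(f'pics/k{i}.png')[120:500,160:425] for i in range(3)]))"
```

```text
(no output)
```

View pics/k.png

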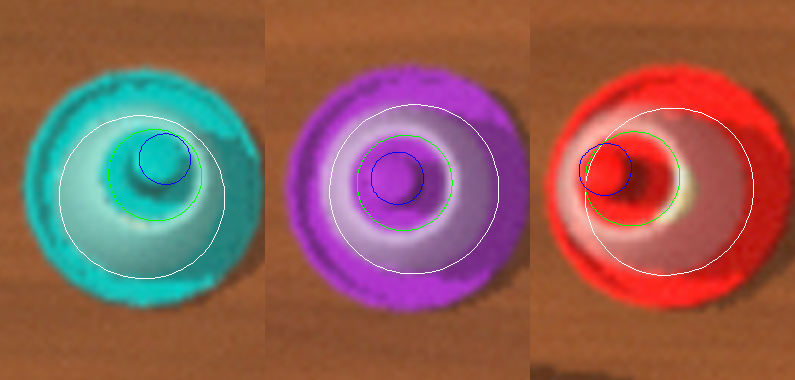

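```bash
python3 -c "
from bench import *
print(close_job())"
```

```text
the job is handed in; nothing more can be done
None
```

All three trays with a movement (teal, red and purple) now have the cover with the matching knob colour, and I handed the job in at about 24 s of the 80 s allowed. The loupe was in the yellow tray, so I left it, the yellow cover and the watch head alone. In the last pictures they show no movement.

- **Placement:** In the last pictures each cover stands upright inside its rim. Contact came within about 0.1 mm of the height expected for resting on the tray floor.
- **Centring:** The top-view overlay puts purple within about 1 mm of its movement's centre, and red and teal within about 2 mm. That is close to the limit of the camera calibration. In the side view all three are within about 2 mm.
- **Forces:** The readings I took at the end of each move stayed below 3 N. The gripper ended clear of everything.
- **Disagreement:** The two cameras differed by 2–4 mm on where the movements lie. For the final centring I compared cover and movement within the same picture.

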